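# Stow the welding horns and anvils

### The job

Put the welder's tooling away: hang every horn by its head in the forks of the pivoting balance rack, working left and right in turn and in matching places so that the bar never dips as it would with two horns on one side and none on the other, and ends nearly level (a last odd horn goes on an inner fork). Lay every anvil block flat in the tray, not stacked, and only then slide the loaded tray straight into the cabinet's bay until it is fully home against the stop. Leave the bottle, wrench and mug where they are.

Things in the scene. Friction and masses are not known exactly. Their poses are not given: they have to be found in the camera images.
- rack: Fixed balance rack standing on the bench; origin on the bench under the middle of the bar's row of forks, its x axis points from the open fork mouths towards the post, y along the bar to the robot's left when yaw is 0. Foot plate 130 x 180 x 14 mm and post 30 x 40 mm, 240 mm tall, both behind the bar (post centre 100 mm along +x).
- bar (a joint): Tilt of the aluminium bar (400 mm long) about a level pivot (rack x axis) at its middle; fork tops are 215 mm above the bench when level. Rad, 0 = level, positive = left (+y) end up, range +-0.25. A damped spring (4 N m/rad) centres it: one horn tilts it about 0.10 on an outer fork, 0.055 on an inner one, two on one side 0.155.
- fork_left_outer (a point): Seat of the left outer fork of the bar, 165 mm from the pivot on the rack's +y (left) side: middle of the slot at the fork's top face; moves with the bar, axes as the bar's. Fork: two flat steel prongs 8 mm thick, 14 mm wide, 26 mm slot between, mouth towards rack -x, 30 mm in front of this point; the bar (top flush) closes the slot 25 mm behind it.
- fork_left_inner (a point): Seat of the left inner fork of the bar, 90 mm from the pivot on the rack's +y (left) side: middle of the slot at the fork's top face; moves with the bar, axes as the bar's. Fork: two flat steel prongs 8 mm thick, 14 mm wide, 26 mm slot between, mouth towards rack -x, 30 mm in front of this point; the bar (top flush) closes the slot 25 mm behind it.
- fork_right_inner (a point): Seat of the right inner fork of the bar, 90 mm from the pivot on the rack's -y (right) side: middle of the slot at the fork's top face; moves with the bar, axes as the bar's. Fork: two flat steel prongs 8 mm thick, 14 mm wide, 26 mm slot between, mouth towards rack -x, 30 mm in front of this point; the bar (top flush) closes the slot 25 mm behind it.
- fork_right_outer (a point): Seat of the right outer fork of the bar, 165 mm from the pivot on the rack's -y (right) side: middle of the slot at the fork's top face; moves with the bar, axes as the bar's. Fork: two flat steel prongs 8 mm thick, 14 mm wide, 26 mm slot between, mouth towards rack -x, 30 mm in front of this point; the bar (top flush) closes the slot 25 mm behind it.
- horn0: Stepped round aluminium welding horn, 130 mm tall, 0.25 kg, stands upright (may be absent): foot 44 mm diameter to 45 mm height, neck 16 mm diameter from 45 to 90 mm, head 40 mm diameter from 90 to 130 mm. Origin: centre of the underside of the foot, z up its axis. Hangs by the underside of its head with the neck in a fork slot. All horns are alike.
- horn1: Stepped round aluminium welding horn, 130 mm tall, 0.25 kg, stands upright (may be absent): foot 44 mm diameter to 45 mm height, neck 16 mm diameter from 45 to 90 mm, head 40 mm diameter from 90 to 130 mm. Origin: centre of the underside of the foot, z up its axis. Hangs by the underside of its head with the neck in a fork slot. All horns are alike.
- horn2: Stepped round aluminium welding horn, 130 mm tall, 0.25 kg, stands upright (may be absent): foot 44 mm diameter to 45 mm height, neck 16 mm diameter from 45 to 90 mm, head 40 mm diameter from 90 to 130 mm. Origin: centre of the underside of the foot, z up its axis. Hangs by the underside of its head with the neck in a fork slot. All horns are alike.
- horn3: Stepped round aluminium welding horn, 130 mm tall, 0.25 kg, stands upright (may be absent): foot 44 mm diameter to 45 mm height, neck 16 mm diameter from 45 to 90 mm, head 40 mm diameter from 90 to 130 mm. Origin: centre of the underside of the foot, z up its axis. Hangs by the underside of its head with the neck in a fork slot. All horns are alike.
- horn0_seat (a point): Centre of the underside of horn0's head, 90 mm up its axis from its foot.
- horn1_seat (a point): Centre of the underside of horn1's head, 90 mm up its axis from its foot.
- horn2_seat (a point): Centre of the underside of horn2's head, 90 mm up its axis from its foot.
- horn3_seat (a point): Centre of the underside of horn3's head, 90 mm up its axis from its foot.
- anvil0: Light grey metal anvil block 60 (x) x 28 (y) x 32 (z) mm with thin dark lines across the top, about 0.13 kg (may be absent); origin at the centre of its underside.
- anvil1: Light grey metal anvil block 60 (x) x 28 (y) x 32 (z) mm with thin dark lines across the top, about 0.13 kg (may be absent); origin at the centre of its underside.
- anvil2: Light grey metal anvil block 60 (x) x 28 (y) x 32 (z) mm with thin dark lines across the top, about 0.13 kg (may be absent); origin at the centre of its underside.
- tray: Loose black plastic tray, 150 x 150 mm, walls 4 mm thick and 18 mm high, floor 4 mm thick, 0.22 kg; origin at the centre of its underside. On its -x side (towards the robot) a tongue carries an upright grip 22 (x) x 30 (y) mm, from 6 to 68 mm above the bench, centred 108 mm from the origin along tray -x. It slides on the bench; the loaded tray turns in a weak grip.
- cabinet: Fixed low blue and white tool cabinet, 200 (x) x 198 (y) x 112 mm; origin at the centre of its underside. Its front, facing -x, has an open bay 166 mm wide and 76 mm high at bench level (no floor) that runs 145 mm deep to a stop.
- bay_home (a point): Point on the bench in the cabinet's bay, 30 mm in front (-x) of the cabinet's origin, axes as the cabinet's: the tray's origin is here, with its axes along the cabinet's, when its back wall touches the stop; the tray's front wall then stands 5 mm out of the cabinet's front.
- oil_bottle: Bystander: white-capped bottle, 52 mm diameter, 130 mm tall; origin under its centre.
- wrench: Bystander: wrench lying on the bench; origin under its middle.
- mug: Bystander: mug, 76 mm diameter, 85 mm tall; origin under its centre.
Things that resemble listed ones, but are neither listed nor needed, are in the scene too. Several things look just like the tray: the one meant starts nearest to the robot's base.

How it is judged:
On the way, in this order (a step that is already met when the one before it is completed fails the run):
1. every anvil block lies flat in the tray, still out of the cabinet (x of anvil0 in the frame of tray between -0.071 and 0.071 m and y of anvil0 in the frame of tray between -0.071 and 0.071 m and z of anvil0 in the frame of tray between -0.01 and 0.012 m and angle between each of anvil0, anvil1, anvil2's own z axis and vertical below 0.15 rad and x of anvil1 in the frame of tray between -0.071 and 0.071 m and y of anvil1 in the frame of tray between -0.071 and 0.071 m and z of anvil1 in the frame of tray between -0.01 and 0.012 m and x of anvil2 in the frame of tray between -0.071 and 0.071 m and y of anvil2 in the frame of tray between -0.071 and 0.071 m and z of anvil2 in the frame of tray between -0.01 and 0.012 m and x of tray in the frame of bay_home below -0.1 m), for 0.2 s.
2. the loaded tray is home in the bay (x of tray in the frame of bay_home between -0.01 and 0.006 m and angle between the x axis of tray and the x axis of cabinet, either way round below 0.08 rad and angle between tray's own z axis and vertical below 0.06 rad and y of tray in the frame of bay_home between -0.012 and 0.012 m and x of anvil0 in the frame of tray between -0.071 and 0.071 m and y of anvil0 in the frame of tray between -0.071 and 0.071 m and z of anvil0 in the frame of tray between -0.01 and 0.012 m and angle between each of anvil0, anvil1, anvil2's own z axis and vertical below 0.15 rad and x of anvil1 in the frame of tray between -0.071 and 0.071 m and y of anvil1 in the frame of tray between -0.071 and 0.071 m and z of anvil1 in the frame of tray between -0.01 and 0.012 m and x of anvil2 in the frame of tray between -0.071 and 0.071 m and y of anvil2 in the frame of tray between -0.071 and 0.071 m and z of anvil2 in the frame of tray between -0.01 and 0.012 m), for 0.2 s.
At the end, for the whole second after the job is handed in: Every horn hangs at rest in a fork (head underside within 20 mm of the seat); the bar within 0.08 rad of level; every anvil flat on the tray floor; the tray in the bay at most 10 mm short of the stop, within 12 mm of the middle, square to 0.08 rad (all of step 2 and (distance between horn0_seat and fork_left_outer below 0.02 m or distance between horn0_seat and fork_left_inner below 0.02 m or distance between horn0_seat and fork_right_inner below 0.02 m or distance between horn0_seat and fork_right_outer below 0.02 m) and (distance between horn1_seat and fork_left_outer below 0.02 m or distance between horn1_seat and fork_left_inner below 0.02 m or distance between horn1_seat and fork_right_inner below 0.02 m or distance between horn1_seat and fork_right_outer below 0.02 m) and (distance between horn2_seat and fork_left_outer below 0.02 m or distance between horn2_seat and fork_left_inner below 0.02 m or distance between horn2_seat and fork_right_inner below 0.02 m or distance between horn2_seat and fork_right_outer below 0.02 m) and (distance between horn3_seat and fork_left_outer below 0.02 m or distance between horn3_seat and fork_left_inner below 0.02 m or distance between horn3_seat and fork_right_inner below 0.02 m or distance between horn3_seat and fork_right_outer below 0.02 m) and linear speed of each of horn0, horn1, horn2, horn3 below 0.03 m/s and value of joint bar between -0.08 and 0.08 rad and linear speed of tray below 0.02 m/s); the robot touches nothing.
It fails at once if the bar dips more than 0.13 rad, as with two horns on one side (value of joint bar above 0.13 rad or value of joint bar below -0.13 rad).
It fails at once if the oil bottle is displaced (distance of oil_bottle from where it was at the start of the episode above 0.03 m).
It fails at once if the wrench is displaced (distance of wrench from where it was at the start of the episode above 0.03 m).
It fails at once if the mug is displaced (distance of mug from where it was at the start of the episode above 0.03 m).
Of horn0, horn1, horn2, horn3 only 3 to 4 are there at a start; the rules pass over those that are not, and their reading is None.
Of anvil0, anvil1, anvil2 only 2 to 3 are there at a start; the rules pass over those that are not, and their reading is None.
At some moment in a run one of anvil0, anvil1, anvil2, tray may be knocked a few centimetres aside while the robot is not near it.
It also fails if it takes over 210 s, if anything falls off the work surface, if the arm or the gripper's body presses on something with over 40 N, if the wrist force passes 120 N, or if a joint passes its speed limit or range.

### The arm

A 6-joint arm with a two-finger parallel gripper is mounted at the origin on the work surface. World frame = base frame: x ahead of the robot, y to its left, z up, the work surface at z = 0. Lengths are in m, angles in rad, forces in N, time in s.
With the tool pointing down it reaches from about 0.35 to 0.975 m from the base axis. Payload 4.9 kg.
Tool frame: the origin (TCP) lies on the mounting face of the last link; the fingertips stand 173 mm ahead of it and the grasp point (between the pads) lies 155 mm ahead of it; z points along the fingers, y is the direction in which the jaws open and shut (so a half turn about z gives the same grasp; the last joint's range is limited). The gripper opens to 85 mm and grips with 20 to 120 N. Pads are 22 mm wide; open, the fingers measure 114 mm over their backs; the gripper's body (76 mm by 85 mm) begins 54 mm behind the grasp point. The pads swing forward as they close: fully open they stand 13 mm farther back than shut.
Start: joints at [-1.371, 0.053, 1.613, -0, 1.476, -0.119], TCP at [0.196, -0.593, 0.405] pointing down, gripper open.
Joint ranges: [-3.01, 3.01], [-1.01, 2.22], [0.06, 2.58], [-1.02, 4.17], [0.09, 2.62], [-3.14, 3.14]. Speed limits (rad/s): [2.57, 2.57, 3.14, 3.14, 3.14, 3.14].

### API

Orientations are given as a unit quaternion [w, x, y, z].
In Python, from plant import manip gives the robot as it stands.
- The arm moves only by the tool play_rows, never from a script. Its argument "increments" is a list of rows, each an object with "offset": the shift along the tool's x, y, z in mm, a list of three; "twist": the turn about the tool's z in rad; "grip": the opening, from 0 (shut) to 1 (fully open). In form: [{"offset": [dx, dy, dz], "twist": twist, "grip": grip}, ...]. A call has 1 to 5 rows; each row is the pose to reach, as a shift and turn from the pose commanded when the call began, along the tool's axes at that moment; what a row does not reach only later rows make up. A row lasts 1/12 s, in which the tool goes at most 41.7 mm and 7.16 degrees, less where a joint would pass 70% of its speed; a pose out of reach is approached as far as the arm can. A call with a gripper value outside its range is refused whole. The fingers move at their own pace and stop on an object; the grip force is fixed at half the most. Time passes only in rows, so rows that repeat a pose let the fingers close. It gives the time, the measured TCP pose, the force and the opening at its end, in the units of the state.
- manip.state(): the state, without advancing time (a new reading comes with each control period).
- manip.grab_frame(name): name is "scene" or "top" or "wrist"; returns the picture (420x560x3 uint8, blue, green, red); there is no depth.
- manip.get_calibration(name): a dict with "fx", "fy", "cx", "cy" (pixels), "k1" (the pictures are not rectified: a ray, as slopes to the right and down, at radius r is drawn at 1 + k1 r^2 times it, then the intrinsics apply), "T" (4x4, takes a point from camera to world coordinates). Camera axes: x right, y down, z forward; pixel columns grow to the right and rows downward; lengths in m; the calibration is good to about 2 mm. A picture is of the moment at which its call begins: read the wrist's pose just before it. get_calibration takes no time and is no camera call; for the wrist camera it gives the pose at the moment of the call.
- manip.job_done(): hands the job in, once; it reports no verdict.
Trained networks look in the newest picture that a camera, given by its name, has taken for a name from the list of things; names that differ only in an ending like _2 or _b are one class to them, and where a whole thing is asked for, a point or a joint stands for the part that bears it (a point fixed in the world has none). Each returns a list of dicts, best first, with "p" (0 to 1); they miss things now and then, are a little off and sometimes report something else, mostly with a low value. They report only what shows in the picture. A call takes as long as a camera call. They do not tell look-alikes from the thing itself.
- manip.boxes_of(query, camera): "xyz" ([x, y, z] in m, in the coordinates of the camera as it stood for that picture, good to about 4 mm: the middle of the surface that is visible of it).
- manip.tip_of(query, camera): "xyz" ([x, y, z] in m, in the coordinates of the camera as it stood for that picture, good to about 4 mm: a listed point, or the origin of a listed thing).
The state is a dict: "time": time; "joint_pos": joint angles; "joint_vel": joint speeds; "joint_efforts": joint torques, N m; "tool_pos": TCP position; "tool_rot": TCP orientation; "contact_force": force on the tool from outside, world axes, zero at the start; "ft_torque": the same for the moment, N m; "gripper_width": opening from 0.0 (shut) to 1.0 (fully open).
Only numpy, scipy, OpenCV 4.12 (cv2) and the standard library are available. Lean on these libraries where they do the work, as an engineer would, in place of code of your own. Each camera call takes 0.05 s, during which the arm holds its last target. There are 200 camera calls.

## Working session

There is one attempt and no reset: what is moved stays moved. The work goes in short steps, Python scripts to look and compute and a tool call to move; the robot and the scene stay as the last step left them, time stands still between calls to the robot, and variables do not carry over. Pictures are saved under pics/ and viewed, about 12 in all and at most 16, crops included, and the job is handed in when it is done.

Besides the shell and the picture viewer there is one more tool, called by a JSON object that holds its "fn" and its "kwargs". play_rows: Moves the arm, as the interface text tells. Its arguments: {"type":"object","properties":{"increments":{"type":"array"}},"required":["increments"]}

```bash
ls; mkdir -p pics; cat > h.py <<'E'
import numpy as np, cv2
from plant import manip
from scipy.spatial.transform import Rotation as R
def st():
    s=manip.state(); return s
def rot(s): q=s['tool_rot']; return R.from_quat([q[1],q[2],q[3],q[0]])
def snap(name,fn=None):
    T=np.array(manip.get_calibration(name)['T']); im=manip.grab_frame(name)
    if fn: cv2.imwrite('pics/'+fn,im)
    return im,T
def det(q,cam,T,f='tip_of',pmin=0.2):
    out=[]
    for d in getattr(manip,f)(q,cam):
        if d['p']>=pmin:
            p=T@np.r_[d['xyz'],1]; out.append((round(d['p'],2),*np.round(p[:3],3)))
    return out
def info():
    s=st(); print('t',round(s['time'],2),'pos',np.round(s['tool_pos'],4),'f',np.round(s['contact_force'],1),'w',round(s['gripper_width'],3))
    print('R',np.round(rot(s).as_matrix(),3).tolist()); return s
def rel(target,s=None):
    """world TCP target -> offset mm in tool axes"""
    s=s or st(); return np.round(rot(s).as_matrix().T@(np.array(target)-s['tool_pos'])*1000,1)
E
python3 - <<'E'
from h import *
info()
for c in ('scene','top'):
    im,T=snap(c,c+'0.png')
    print(c,np.round(T,3).tolist(),{k:v for k,v in manip.get_calibration(c).items() if k!='T'})
    for q in ('rack','horn0','anvil0','tray','cabinet','fork_left_outer','oil_bottle','wrench','mug'): print(q,det(q,c,T))
E
```

```text
pics
t 0.0 pos [ 0.1958 -0.5932  0.4035] f [-0.4 -0.2 -0.3] w 1.003
R [[0.95, 0.313, -0.0], [0.313, -0.95, 0.002], [0.0, -0.002, -1.0]]
scene [[-0.902, 0.253, -0.348, 1.158], [0.431, 0.553, -0.713, 1.083], [0.012, -0.794, -0.608, 1.111], [0.0, 0.0, 0.0, 1.0]] {'fx': 542.8399006422328, 'fy': 542.8399006422328, 'cx': 281.76190496948686, 'cy': 206.18766781474295, 'k1': -0.14114136549801395}
rack [(0.95, np.float64(0.618), np.float64(0.172), np.float64(-0.004))]
horn0 [(0.9, np.float64(0.447), np.float64(0.074), np.float64(-0.004)), (0.74, np.float64(0.45), np.float64(0.342), np.float64(-0.001)), (0.7, np.float64(0.43), np.float64(0.257), np.float64(-0.005))]
anvil0 [(0.68, np.float64(0.466), np.float64(-0.039), np.float64(-0.005)), (0.48, np.float64(0.529), np.float64(-0.386), np.float64(-0.004))]
tray [(0.96, np.float64(0.493), np.float64(-0.219), np.float64(0.0)), (0.96, np.float64(0.429), np.float64(-0.585), np.float64(-0.001)), (0.63, np.float64(0.618), np.float64(0.172), np.float64(-0.002))]
cabinet [(0.59, np.float64(0.754), np.float64(-0.237), np.float64(-0.003)), (0.55, np.float
[... 1159 characters left out ...]
449), np.float64(0.337), np.float64(0.001))]
anvil0 [(0.63, np.float64(0.466), np.float64(-0.036), np.float64(0.003)), (0.58, np.float64(0.428), np.float64(-0.389), np.float64(-0.001))]
tray [(0.75, np.float64(0.432), np.float64(-0.584), np.float64(0.0)), (0.63, np.float64(0.491), np.float64(-0.217), np.float64(-0.0)), (0.23, np.float64(0.572), np.float64(0.472), np.float64(-0.002))]
cabinet []
fork_left_outer [(0.69, np.float64(0.601), np.float64(0.336), np.float64(0.213))]
oil_bottle [(0.71, np.float64(0.769), np.float64(0.001), np.float64(0.003))]
wrench [(0.89, np.float64(0.628), np.float64(-0.43), np.float64(0.002))]
mug [(0.95, np.float64(0.568), np.float64(0.471), np.float64(-0.004))]
```

```bash
python3 -c "
import cv2,numpy as np
cv2.imwrite('pics/both0.png',cv2.resize(cv2.imread('pics/scene0.png'),(800,600)))
cv2.imwrite('pics/both1.png',cv2.resize(cv2.imread('pics/top0.png'),(800,600)))"
```

```text
(no output)
```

View pics/both0.png

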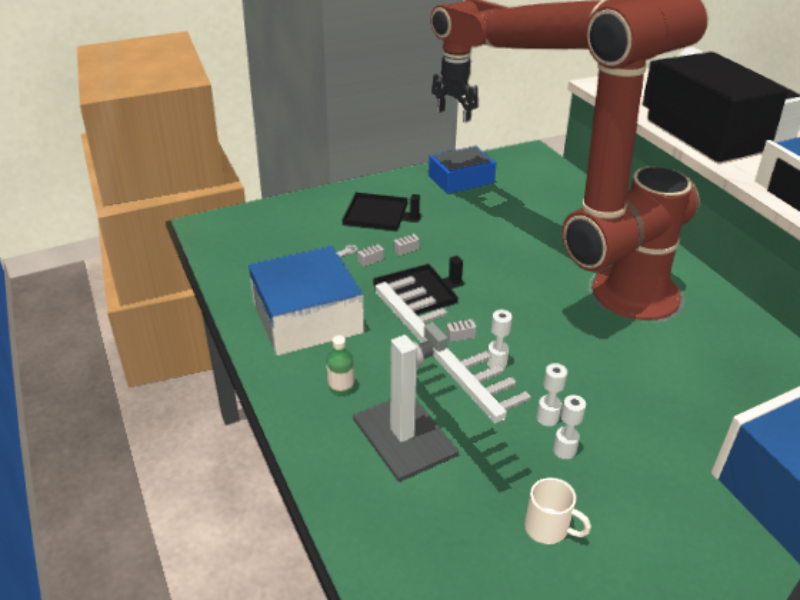

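View pics/both1.png

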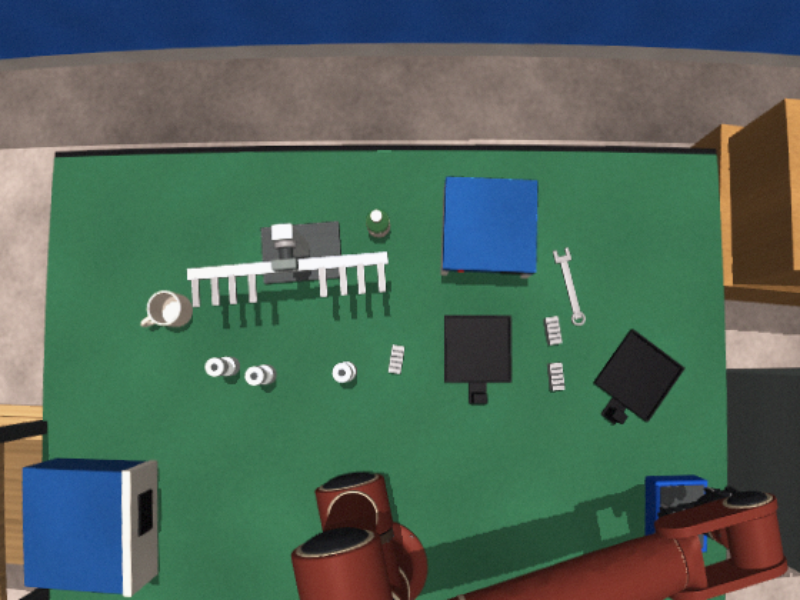

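{"fn": "play_rows", "kwargs": {"increments": [{"offset": [40,-13,0],"twist": 0.1,"grip": 1},{"offset": [80,-26,0],"twist": 0.2,"grip": 1},{"offset": [120,-39,0],"twist": 0.318,"grip": 1},{"offset": [158,-51,0],"twist": 0.318,"grip": 1},{"offset": [196,-63,0],"twist": 0.318,"grip": 1}]}}

```text
time: 1.42
tool_pos: [0.3635, -0.4708, 0.4049]
tool_rot: [0.0, 1.0, 0.0, 0.0]
contact_force: [0.7, -0.4, -0.1]
gripper_width: 1.001
```

```bash
python3 - <<'E'
from h import *
info()
E
```

```text
t 1.42 pos [ 0.3635 -0.4708  0.4049] f [ 0.7 -0.4 -0.1] w 1.001
R [[1.0, 0.0, 0.0], [0.0, -1.0, -0.0], [0.0, 0.0, -1.0]]
```

{"fn": "play_rows", "kwargs": {"increments": [{"offset": [29,-21,0],"twist": 0,"grip": 1},{"offset": [58,-42,0],"twist": 0,"grip": 1},{"offset": [87,-63,0],"twist": 0,"grip": 1},{"offset": [105,-78,0],"twist": 0,"grip": 1},{"offset": [105,-78,0],"twist": 0,"grip": 1}]}}

```text
time: 1.83
tool_pos: [0.47, -0.3913, 0.4048]
tool_rot: [-0.001, 1.0, 0.003, 0.001]
contact_force: [-0.6, -0.1, -0.1]
gripper_width: 1.0
```

```bash
python3 - <<'E'
from h import *
info()
im,T=snap('wrist','w1.png'); print(np.round(T,3).tolist(),{k:v for k,v in manip.get_calibration('wrist').items() if k!='T'})
for q in ('anvil0','tray','wrench','cabinet'): print(q,det(q,'wrist',T))
E
```

```text
t 1.83 pos [ 0.47   -0.3913  0.4048] f [-0.6 -0.1 -0.1] w 1.0
R [[1.0, 0.006, 0.001], [0.006, -1.0, 0.001], [0.001, -0.001, -1.0]]
[[0.006, -0.958, -0.286, 0.544], [-1.0, -0.006, -0.001, -0.391], [-0.001, 0.286, -0.958, 0.374], [0.0, 0.0, 0.0, 1.0]] {'fx': 298.8422912001195, 'fy': 298.8422912001195, 'cx': 278.7591088517423, 'cy': 206.06674981687698, 'k1': -0.048634310717322486}
anvil0 [(0.68, np.float64(0.465), np.float64(-0.039), np.float64(0.0)), (0.6, np.float64(0.434), np.float64(-0.388), np.float64(0.003)), (0.57, np.float64(0.532), np.float64(-0.384), np.float64(0.001))]
tray [(0.67, np.float64(0.488), np.float64(-0.218), np.float64(0.001)), (0.59, np.float64(0.428), np.float64(-0.592), np.float64(0.0))]
wrench [(0.67, np.float64(0.63), np.float64(-0.43), np.float64(0.003))]
cabinet []
```

View pics/w1.png

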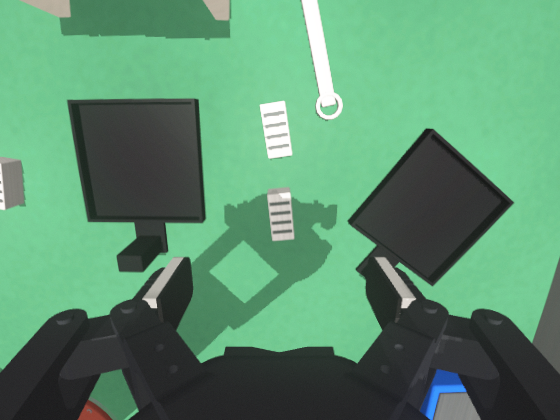

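```bash
cat >> h.py <<'E'
def pix2w(uv,z,cam,T):
    c=manip.get_calibration(cam)
    K=np.array([[c['fx'],0,c['cx']],[0,c['fy'],c['cy']],[0,0,1]])
    n=cv2.undistortPoints(np.array(uv,float).reshape(-1,1,2),K,np.array([c['k1'],0,0,0,0])).reshape(-1,2)
    d=np.c_[n,np.ones(len(n))]@T[:3,:3].T; o=T[:3,3]
    return o+d*((z-o[2])/d[:,2])[:,None]
def w2pix(p,cam,T):
    c=manip.get_calibration(cam); q=(np.array(p)-T[:3,3])@T[:3,:3]; n=q[:,:2]/q[:,2:]; r2=(n**2).sum(1,keepdims=True)
    return n*(1+c['k1']*r2)*[c['fx'],c['fy']]+[c['cx'],c['cy']]
E
python3 - <<'E'
from h import *
T=np.array(manip.get_calibration('wrist')['T'])
for nm,uv,z in (('A',[(261,104),(285,102),(291,156),(268,159)],.032),('B',[(268,190),(290,188),(294,238),(272,241)],.032),('tray',[(68,101),(198,99),(205,222),(87,222)],.018),('cab bottom front',[(62,37),(230,37)],0.0)):
    p=pix2w(uv,z,'wrist',T)[:,:2]; print(nm,p.round(3).tolist(),'mean',p.mean(0).round(3)); d=np.diff(np.r_[p,p[:1]],axis=0); print(np.hypot(*d.T).round(3),np.degrees(np.arctan2(d[:,1],d[:,0])).round(1))
E
```

```text
A [[0.553, -0.376], [0.555, -0.402], [0.497, -0.409], [0.493, -0.383]] mean [ 0.525 -0.392]
[0.026 0.059 0.026 0.06 ] [ -85.5 -173.1   97.4    6.7]
B [[0.457, -0.382], [0.459, -0.408], [0.396, -0.414], [0.392, -0.387]] mean [ 0.426 -0.398]
[0.026 0.064 0.027 0.065] [ -84.7 -174.9   98.4    3.7]
tray [[0.56, -0.151], [0.56, -0.304], [0.412, -0.302], [0.412, -0.148]] mean [ 0.486 -0.226]
[0.152 0.148 0.154 0.148] [-90.2 179.2  90.1  -1.4]
cab bottom front [[0.633, -0.144], [0.628, -0.34]] mean [ 0.63  -0.242]
[0.196 0.196] [-91.5  88.5]
```

```bash
cat >> h.py <<'E'
def rect(im,T,cam,cen,half,z,mode,vtol=60):
    """minAreaRect of bright/dark blob around world point cen, on plane z"""
    c=np.array([[cen[0]+a*half,cen[1]+b*half,z] for a in(-1,1) for b in(-1,1)])
    px=w2pix(c,cam,T); x0,y0=np.maximum(px.min(0),0).astype(int); x1,y1=px.max(0).astype(int)
    hsv=cv2.cvtColor(im,cv2.COLOR_BGR2HSV)
    m=((hsv[...,1]<60)&(hsv[...,2]>130)) if mode=='bright' else (hsv[...,2]<vtol)
    M=np.zeros(m.shape,np.uint8); M[y0:y1,x0:x1]=m[y0:y1,x0:x1]
    M=cv2.morphologyEx(M,cv2.MORPH_CLOSE,np.ones((5,5)))
    n,l,s,_=cv2.connectedComponentsWithStats(M); k=1+np.argmax(s[1:,4])
    cs,_=cv2.findContours((l==k).astype(np.uint8),0,1); ct=max(cs,key=cv2.contourArea).reshape(-1,2)
    w=pix2w(ct,z,cam,T)[:,:2]; (cx,cy),(a,b),_=cv2.minAreaRect((w*1000).astype(np.float32))
    bx=cv2.boxPoints(cv2.minAreaRect((w*1000).astype(np.float32))); e=bx[1]-bx[0]; f=bx[2]-bx[1]
    e=e if np.hypot(*e)>np.hypot(*f) else f
    return np.round([cx,cy,a,b,np.degrees(np.arctan(e[1]/e[0]))],1), ct.min(0),ct.max(0)
E
python3 - <<'E'
from h import *
T=np.array(manip.get_calibration('wrist')['T']); im=cv2.imread('pics/w1.png')
for c in((.53,-.386),(.43,-.39)): print(rect(im,T,'wrist',c,.045,.032,'bright'))
print(rect(im,T,'wrist',(.491,-.22),.085,.018,'dark',70))
print(w2pix([[.532,-.384,.032],[.434,-.388,.032],[.49,-.219,.018]],'wrist',T))
Tt=np.array(manip.get_calibration('top')['T']); it=cv2.imread('pics/top0.png')
for c in((.53,-.386),(.43,-.39)): print(rect(it,Tt,'top',c,.05,.032,'bright'))
print(rect(it,Tt,'top',(.491,-.22),.085,.018,'dark',70))
E
```

```text
(array([ 525.5, -391.9,   60.5,   28.6,    8.8]), array([259, 101], dtype=int32), array([292, 158], dtype=int32))
(array([ 426.7, -397. ,   67.1,   28.7,    5.4]), array([267, 187], dtype=int32), array([294, 240], dtype=int32))
(array([ 484. , -226.1,  152.7,  152.7,   -0.6]), array([68, 99], dtype=int32), array([204, 225], dtype=int32))
[[268.80856201 124.05469674]
 [272.93366536 208.69169141]
 [132.47237651 160.7984426 ]]
(array([ 529.7, -386.5,   61.9,   28. ,    8.8]), array([382, 221], dtype=int32), array([393, 241], dtype=int32))
(array([ 427.7, -392.9,   59.8,   27.8,    6.6]), array([385, 254], dtype=int32), array([395, 273], dtype=int32))
(array([ 4.870e+02, -2.182e+02,  1.472e+02,  1.496e+02, -1.000e-01]), array([311, 221], dtype=int32), array([357, 268], dtype=int32))
```

```bash
python3 - <<'E'
from h import *
info()
im,T=snap('wrist'); print(T[:3,3].round(4))
for c in((.53,-.386),(.43,-.39)): print(rect(im,T,'wrist',c,.045,.032,'bright'))
print(rect(im,T,'wrist',(.491,-.22),.085,.018,'dark',70))
for q in ('anvil0','tray'): print(q,det(q,'wrist',T))
E
```

```text
t 2.08 pos [ 0.4665 -0.3949  0.4047] f [-0.7 -0.6 -0.4] w 0.999
R [[1.0, -0.001, -0.0], [-0.001, -1.0, -0.0], [-0.0, 0.0, -1.0]]
[ 0.54   -0.395   0.3735]
(array([ 530.1, -387.2,   60.3,   28.6,    9. ]), array([255,  96], dtype=int32), array([288, 154], dtype=int32))
(array([ 431.1, -392.9,   66.3,   28.5,    5.9]), array([263, 184], dtype=int32), array([291, 237], dtype=int32))
(array([ 4.860e+02, -2.214e+02,  1.535e+02,  1.565e+02, -1.000e-01]), array([63, 95], dtype=int32), array([201, 225], dtype=int32))
anvil0 [(0.85, np.float64(0.43), np.float64(-0.391), np.float64(0.003)), (0.85, np.float64(0.532), np.float64(-0.385), np.float64(0.001)), (0.66, np.float64(0.463), np.float64(-0.037), np.float64(0.001))]
tray [(0.63, np.float64(0.431), np.float64(-0.591), np.float64(-0.002))]
```

{"fn": "play_rows", "kwargs": {"increments": [{"offset": [31,-4,10],"twist": -0.08,"grip": 0.55},{"offset": [62,-7.5,35],"twist": -0.157,"grip": 0.55},{"offset": [62,-7.5,75],"twist": -0.157,"grip": 0.55},{"offset": [62,-7.5,115],"twist": -0.157,"grip": 0.55},{"offset": [62,-7.5,150],"twist": -0.157,"grip": 0.55}]}}

```text
time: 2.65
tool_pos: [0.5289, -0.3867, 0.2525]
tool_rot: [-0.0, 0.997, 0.079, -0.0]
contact_force: [-0.6, -0.3, 0.3]
gripper_width: 0.554
```

{"fn": "play_rows", "kwargs": {"increments": [{"offset": [0,0,0],"twist": 0,"grip": 0.55}]}}

```text
time: 2.73
tool_pos: [0.5262, -0.3847, 0.2449]
tool_rot: [-0.006, 0.997, 0.078, -0.006]
contact_force: [-1.3, 1.3, -2.4]
gripper_width: 0.549
```

```bash
python3 - <<'E'
from h import *
info()
im,T=snap('wrist','w2.png'); print(T[:3,3].round(4))
print(rect(im,T,'wrist',(.53,-.386),.045,.032,'bright'))
E
```

```text
t 2.73 pos [ 0.5262 -0.3847  0.2449] f [-1.3  1.3 -2.4] w 0.549
R [[0.988, 0.156, -0.012], [0.156, -0.988, 0.011], [-0.01, -0.013, -1.0]]
[ 0.5984 -0.373   0.2129]
(array([ 533.3, -386.7,   65.1,   28.1,    9. ]), array([266, 171], dtype=int32), array([310, 266], dtype=int32))
```

View pics/w2.png

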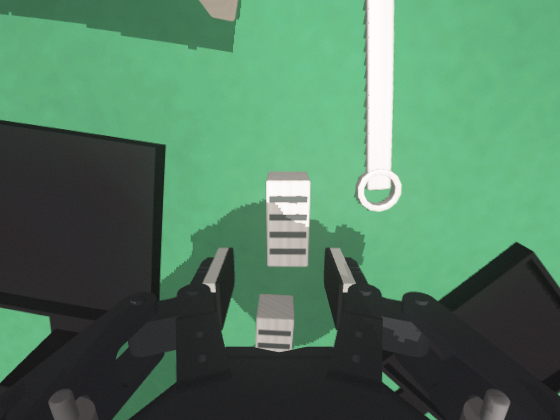

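{"fn": "play_rows", "kwargs": {"increments": [{"offset": [1,1,35],"twist": 0,"grip": 0.55},{"offset": [1,1,65],"twist": 0,"grip": 0.55},{"offset": [1,1,74],"twist": 0,"grip": 0.55},{"offset": [1,1,74],"twist": 0,"grip": 0.55},{"offset": [1,1,74],"twist": 0,"grip": 0.1}]}}

```text
time: 3.2
tool_pos: [0.5309, -0.3883, 0.1831]
tool_rot: [0.001, 0.997, 0.079, 0.001]
contact_force: [-0.1, -1.0, 0.2]
gripper_width: 0.421
```

{"fn": "play_rows", "kwargs": {"increments": [{"offset": [0,0,0],"twist": 0,"grip": 0.1},{"offset": [0,0,0],"twist": 0,"grip": 0.1},{"offset": [0,0,0],"twist": 0,"grip": 0.1},{"offset": [0,0,0],"twist": 0,"grip": 0.1}]}}

```text
time: 3.53
tool_pos: [0.5315, -0.3885, 0.1844]
tool_rot: [0.002, 0.997, 0.079, 0.002]
contact_force: [-1.0, 0.1, 7.0]
gripper_width: 0.314
```

{"fn": "play_rows", "kwargs": {"increments": [{"offset": [0,0,-30],"twist": 0,"grip": 0.1},{"offset": [0,0,-70],"twist": 0,"grip": 0.1},{"offset": [0,0,-80],"twist": 0,"grip": 0.1}]}}

```text
time: 3.78
tool_pos: [0.5319, -0.3887, 0.2681]
tool_rot: [0.004, 0.997, 0.079, 0.004]
contact_force: [1.5, -1.1, 1.1]
gripper_width: 0.312
```

{"fn": "play_rows", "kwargs": {"increments": [{"offset": [4,-35,0],"twist": 0.05,"grip": 0.1},{"offset": [8,-75,0],"twist": 0.1,"grip": 0.1},{"offset": [12,-112,0],"twist": 0.157,"grip": 0.1},{"offset": [14.3,-138.5,0],"twist": 0.157,"grip": 0.1},{"offset": [14.3,-138.5,0],"twist": 0.157,"grip": 0.1}]}}

```text
time: 4.2
tool_pos: [0.5222, -0.2441, 0.2603]
tool_rot: [-0.001, 1.0, 0.002, -0.0]
contact_force: [-0.1, -0.2, -1.5]
gripper_width: 0.318
```

{"fn": "play_rows", "kwargs": {"increments": [{"offset": [0,0,0],"twist": 0,"grip": 0.1},{"offset": [0,0,0],"twist": 0,"grip": 0.1}]}}

```text
time: 4.37
tool_pos: [0.5229, -0.2487, 0.2613]
tool_rot: [0.001, 1.0, 0.001, 0.001]
contact_force: [0.1, -1.0, -0.9]
gripper_width: 0.316
```

```bash
python3 - <<'E'
from h import *
info()
im,T=snap('wrist','w3.png'); print(T[:3,3].round(4))
it,Tt=snap('top','t3.png')
for q in ('anvil0','tray'): print(q,det(q,'top',Tt))
cv2.imwrite('pics/c3.png',np.hstack([im[:, :],it[150:300,200:420].repeat(2,0).repeat(2,1)[:420] if 0 else cv2.resize(it[140:350,200:440],(480,420))])[:, :1040])
cv2.imwrite('pics/c3.png',cv2.resize(cv2.imread('pics/c3.png'),(800,323)))
E
```

```text
t 4.37 pos [ 0.5229 -0.2487  0.2613] f [ 0.1 -1.  -0.9] w 0.316
R [[1.0, 0.001, 0.001], [0.001, -1.0, -0.001], [0.001, 0.001, -1.0]]
[ 0.5965 -0.2487  0.2302]
anvil0 [(0.74, np.float64(0.429), np.float64(-0.395), np.float64(0.001)), (0.64, np.float64(0.466), np.float64(-0.036), np.float64(-0.004))]
tray [(0.87, np.float64(0.492), np.float64(-0.219), np.float64(-0.001)), (0.53, np.float64(0.62), np.float64(0.177), np.float64(-0.001))]
```

View pics/c3.png

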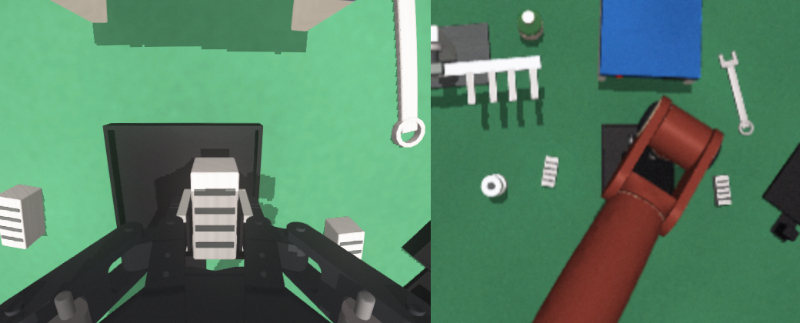

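{"fn": "play_rows", "kwargs": {"increments": [{"offset": [0,0,35],"twist": 0,"grip": 0.1},{"offset": [0,0,60],"twist": 0,"grip": 0.1},{"offset": [0,0,71],"twist": 0,"grip": 0.1},{"offset": [0,0,72],"twist": 0,"grip": 0.1},{"offset": [0,0,72],"twist": 0,"grip": 0.45}]}}

```text
time: 4.98
tool_pos: [0.5229, -0.2492, 0.1887]
tool_rot: [-0.0, 1.0, -0.0, -0.0]
contact_force: [-0.3, -0.8, 0.1]
gripper_width: 0.436
```

{"fn": "play_rows", "kwargs": {"increments": [{"offset": [0,0,0],"twist": 0,"grip": 0.45},{"offset": [0,0,0],"twist": 0,"grip": 0.45},{"offset": [0,0,-35],"twist": 0,"grip": 0.45},{"offset": [0,0,-75],"twist": 0,"grip": 0.55},{"offset": [0,0,-75],"twist": 0,"grip": 0.55}]}}

```text
time: 5.4
tool_pos: [0.5254, -0.2501, 0.2728]
tool_rot: [0.004, 1.0, 0.0, 0.006]
contact_force: [1.2, -1.1, 1.4]
gripper_width: 0.547
```

```bash
python3 - <<'E'
from h import *
info()
im,T=snap('wrist','w4.png'); print(T[:3,3].round(4))
for q in ('anvil0','tray'): print(q,det(q,'wrist',T))
E
```

```text
t 5.4 pos [ 0.5254 -0.2501  0.2728] f [ 1.2 -1.1  1.4] w 0.547
R [[1.0, 0.001, 0.012], [0.001, -1.0, -0.008], [0.012, 0.008, -1.0]]
[ 0.5993 -0.2504  0.2425]
anvil0 [(0.96, np.float64(0.463), np.float64(-0.039), np.float64(-0.0)), (0.94, np.float64(0.525), np.float64(-0.247), np.float64(0.003)), (0.93, np.float64(0.43), np.float64(-0.392), np.float64(0.004))]
tray [(0.78, np.float64(0.49), np.float64(-0.217), np.float64(-0.0))]
```

{"fn": "play_rows", "kwargs": {"increments": [{"offset": [-20,30,0],"twist": -0.04,"grip": 0.55},{"offset": [-43,65,0],"twist": -0.08,"grip": 0.55},{"offset": [-66,100,0],"twist": -0.113,"grip": 0.55},{"offset": [-86,130,0],"twist": -0.113,"grip": 0.55},{"offset": [-94,142.5,0],"twist": -0.113,"grip": 0.55}]}}

```text
time: 5.97
tool_pos: [0.4261, -0.3934, 0.2619]
tool_rot: [-0.001, 0.998, 0.055, -0.001]
contact_force: [0.2, 0.6, -0.4]
gripper_width: 0.552
```

{"fn": "play_rows", "kwargs": {"increments": [{"offset": [0,0,10],"twist": 0,"grip": 0.55},{"offset": [0,0,45],"twist": 0,"grip": 0.55},{"offset": [0,0,75],"twist": 0,"grip": 0.55},{"offset": [0,0,82],"twist": 0,"grip": 0.55},{"offset": [0,0,82],"twist": 0,"grip": 0.55}]}}

```text
time: 6.38
tool_pos: [0.4279, -0.3883, 0.1771]
tool_rot: [-0.004, 0.998, 0.057, -0.003]
contact_force: [0.1, -0.6, -0.9]
gripper_width: 0.55
```

{"fn": "play_rows", "kwargs": {"increments": [{"offset": [0,0,0],"twist": 0,"grip": 0.1},{"offset": [0,0,0],"twist": 0,"grip": 0.1},{"offset": [0,0,0],"twist": 0,"grip": 0.1},{"offset": [0,0,0],"twist": 0,"grip": 0.1},{"offset": [0,0,0],"twist": 0,"grip": 0.1}]}}

```text
time: 6.8
tool_pos: [0.4292, -0.3913, 0.183]
tool_rot: [0.001, 0.998, 0.057, 0.001]
contact_force: [-0.2, 0.4, 1.3]
gripper_width: 0.312
```

{"fn": "play_rows", "kwargs": {"increments": [{"offset": [0,0,-35],"twist": 0,"grip": 0.1},{"offset": [0,0,-70],"twist": 0,"grip": 0.1},{"offset": [0,0,-80],"twist": 0,"grip": 0.1}]}}

```text
time: 7.05
tool_pos: [0.4301, -0.3924, 0.2679]
tool_rot: [0.004, 0.998, 0.057, 0.003]
contact_force: [1.4, -1.0, -0.2]
gripper_width: 0.318
```

{"fn": "play_rows", "kwargs": {"increments": [{"offset": [21,-34,0],"twist": 0.03,"grip": 0.1},{"offset": [42,-68,0],"twist": 0.06,"grip": 0.1},{"offset": [63,-102,0],"twist": 0.09,"grip": 0.1},{"offset": [84,-137,0],"twist": 0.113,"grip": 0.1},{"offset": [105,-171,0],"twist": 0.113,"grip": 0.1}]}}

```text
time: 7.47
tool_pos: [0.5139, -0.2074, 0.2617]
tool_rot: [0.0, 1.0, -0.0, 0.0]
contact_force: [0.3, -0.2, -1.7]
gripper_width: 0.316
```

{"fn": "play_rows", "kwargs": {"increments": [{"offset": [10,-21,0],"twist": 0,"grip": 0.1},{"offset": [10,-21,0],"twist": 0,"grip": 0.1},{"offset": [10,-21,0],"twist": 0,"grip": 0.1}]}}

```text
time: 7.72
tool_pos: [0.5239, -0.187, 0.2615]
tool_rot: [0.0, 1.0, 0.002, -0.0]
contact_force: [1.0, -0.9, -1.6]
gripper_width: 0.311
```

```bash
python3 - <<'E'
from h import *
info()
im,T=snap('wrist','w5.png')
for q in ('anvil0','tray'): print(q,det(q,'wrist',T))
E
```

```text
t 7.72 pos [ 0.5239 -0.187   0.2615] f [ 1.  -0.9 -1.6] w 0.311
R [[1.0, 0.004, -0.0], [0.004, -1.0, -0.0], [-0.0, 0.0, -1.0]]
anvil0 [(0.82, np.float64(0.461), np.float64(-0.04), np.float64(-0.0)), (0.65, np.float64(0.524), np.float64(-0.248), np.float64(0.007))]
tray [(0.73, np.float64(0.488), np.float64(-0.219), np.float64(0.002))]
```

{"fn": "play_rows", "kwargs": {"increments": [{"offset": [0,0,35],"twist": 0,"grip": 0.1},{"offset": [0,0,60],"twist": 0,"grip": 0.1},{"offset": [0,0,72],"twist": 0,"grip": 0.1},{"offset": [0,0,73],"twist": 0,"grip": 0.1},{"offset": [0,0,73],"twist": 0,"grip": 0.45}]}}

```text
time: 8.28
tool_pos: [0.5235, -0.1892, 0.1885]
tool_rot: [-0.0, 1.0, -0.0, -0.0]
contact_force: [0.1, -0.3, 0.4]
gripper_width: 0.435
```

{"fn": "play_rows", "kwargs": {"increments": [{"offset": [0,0,0],"twist": 0,"grip": 0.45},{"offset": [0,0,0],"twist": 0,"grip": 0.45},{"offset": [0,0,-35],"twist": 0,"grip": 0.45},{"offset": [0,0,-75],"twist": 0,"grip": 0.6},{"offset": [0,0,-75],"twist": 0,"grip": 0.6}]}}

```text
time: 8.7
tool_pos: [0.5266, -0.1897, 0.2731]
tool_rot: [0.004, 1.0, 0.0, 0.007]
contact_force: [1.5, -0.5, 2.2]
gripper_width: 0.597
```

```bash
python3 - <<'E'
from h import *
info()
im,T=snap('wrist','w6.png')
for q in ('anvil0','tray'): print(q,det(q,'wrist',T))
Tt=np.array(manip.get_calibration('top')['T']); 
for f in ('top0','t3'): print(rect(cv2.imread('pics/%s.png'%f),Tt,'top',(.463,-.038),.05,.032,'bright'))
E
```

```text
t 8.7 pos [ 0.5266 -0.1897  0.2731] f [ 1.5 -0.5  2.2] w 0.597
R [[1.0, 0.001, 0.014], [0.001, -1.0, -0.007], [0.014, 0.007, -1.0]]
anvil0 [(0.88, np.float64(0.462), np.float64(-0.039), np.float64(-0.003)), (0.72, np.float64(0.524), np.float64(-0.189), np.float64(0.006)), (0.59, np.float64(0.524), np.float64(-0.248), np.float64(0.003))]
tray [(0.57, np.float64(0.489), np.float64(-0.218), np.float64(-0.0))]
(array([466.2, -36.8,  27.3,  62.2,  -8.7]), array([272, 241], dtype=int32), array([282, 261], dtype=int32))
(array([466.2, -36.8,  27.3,  62.2,  -8.6]), array([272, 241], dtype=int32), array([282, 261], dtype=int32))
```

{"fn": "play_rows", "kwargs": {"increments": [{"offset": [-14,-35,0],"twist": 0.05,"grip": 0.6},{"offset": [-28,-70,0],"twist": 0.1,"grip": 0.6},{"offset": [-42,-105,0],"twist": 0.15,"grip": 0.6},{"offset": [-54,-136,0],"twist": 0.15,"grip": 0.6},{"offset": [-60,-151,0],"twist": 0.15,"grip": 0.6}]}}

```text
time: 9.27
tool_pos: [0.4613, -0.0345, 0.2613]
tool_rot: [-0.001, 0.997, -0.074, -0.002]
contact_force: [0.0, -0.3, -0.8]
gripper_width: 0.604
```

{"fn": "play_rows", "kwargs": {"increments": [{"offset": [0,0,10],"twist": 0,"grip": 0.6},{"offset": [0,0,45],"twist": 0,"grip": 0.6},{"offset": [0,0,74],"twist": 0,"grip": 0.6},{"offset": [0,0,81],"twist": 0,"grip": 0.6},{"offset": [0,0,81],"twist": 0,"grip": 0.6}]}}

```text
time: 9.68
tool_pos: [0.4617, -0.0373, 0.1789]
tool_rot: [-0.001, 0.997, -0.075, -0.004]
contact_force: [0.5, -0.1, -1.1]
gripper_width: 0.6
```

{"fn": "play_rows", "kwargs": {"increments": [{"offset": [0,0,0],"twist": 0,"grip": 0.1},{"offset": [0,0,0],"twist": 0,"grip": 0.1},{"offset": [0,0,0],"twist": 0,"grip": 0.1},{"offset": [0,0,0],"twist": 0,"grip": 0.1},{"offset": [0,0,0],"twist": 0,"grip": 0.1}]}}

```text
time: 10.1
tool_pos: [0.4645, -0.0375, 0.1843]
tool_rot: [0.0, 0.997, -0.075, 0.002]
contact_force: [0.9, -0.8, 3.6]
gripper_width: 0.315
```

{"fn": "play_rows", "kwargs": {"increments": [{"offset": [0,0,-35],"twist": 0,"grip": 0.1},{"offset": [0,0,-70],"twist": 0,"grip": 0.1},{"offset": [0,0,-80],"twist": 0,"grip": 0.1},{"offset": [0,0,-80],"twist": 0,"grip": 0.1}]}}

```text
time: 10.43
tool_pos: [0.4651, -0.0375, 0.2669]
tool_rot: [0.001, 0.997, -0.075, 0.004]
contact_force: [1.0, 0.2, -1.4]
gripper_width: 0.315
```

```bash
python3 - <<'E'
from h import *
info()
im,T=snap('wrist','w7.png')
for q in ('anvil0','horn0','tray','fork_right_outer'): print(q,det(q,'wrist',T))
E
```

```text
t 10.43 pos [ 0.4651 -0.0375  0.2669] f [ 1.   0.2 -1.4] w 0.315
R [[0.989, -0.149, 0.008], [-0.149, -0.989, -0.002], [0.008, 0.001, -1.0]]
anvil0 [(0.94, np.float64(0.523), np.float64(-0.246), np.float64(0.004)), (0.69, np.float64(0.523), np.float64(-0.187), np.float64(0.005)), (0.57, np.float64(0.464), np.float64(-0.042), np.float64(0.082))]
horn0 [(0.68, np.float64(0.435), np.float64(0.075), np.float64(-0.0))]
tray [(0.77, np.float64(0.491), np.float64(-0.216), np.float64(-0.001))]
fork_right_outer []
```

{"fn": "play_rows", "kwargs": {"increments": [{"offset": [4,38,0],"twist": -0.05,"grip": 0.1},{"offset": [8,76,0],"twist": -0.1,"grip": 0.1},{"offset": [12,114,0],"twist": -0.15,"grip": 0.1},{"offset": [16,152,0],"twist": -0.15,"grip": 0.1},{"offset": [19.2,179,0],"twist": -0.15,"grip": 0.1}]}}

```text
time: 11.1
tool_pos: [0.455, -0.2193, 0.2609]
tool_rot: [-0.0, 1.0, -0.0, -0.001]
contact_force: [0.3, -0.4, -1.2]
gripper_width: 0.312
```

{"fn": "play_rows", "kwargs": {"increments": [{"offset": [0,0,0],"twist": 0,"grip": 0.1},{"offset": [0,0,35],"twist": 0,"grip": 0.1},{"offset": [0,0,60],"twist": 0,"grip": 0.1},{"offset": [0,0,72],"twist": 0,"grip": 0.1},{"offset": [0,0,73],"twist": 0,"grip": 0.1}]}}

```text
time: 11.52
tool_pos: [0.4554, -0.2163, 0.1879]
tool_rot: [-0.002, 1.0, 0.001, -0.002]
contact_force: [1.5, -0.4, -1.6]
gripper_width: 0.307
```

{"fn": "play_rows", "kwargs": {"increments": [{"offset": [0,0,0],"twist": 0,"grip": 0.45},{"offset": [0,0,0],"twist": 0,"grip": 0.45},{"offset": [0,0,0],"twist": 0,"grip": 0.45},{"offset": [0,0,-35],"twist": 0,"grip": 0.5},{"offset": [0,0,-75],"twist": 0,"grip": 0.6}]}}

```text
time: 11.93
tool_pos: [0.4545, -0.2159, 0.2619]
tool_rot: [-0.002, 1.0, 0.0, -0.004]
contact_force: [1.1, -0.1, 0.3]
gripper_width: 0.595
```

{"fn": "play_rows", "kwargs": {"increments": [{"offset": [-38,0,0],"twist": 0,"grip": 0.7},{"offset": [-75,0,0],"twist": 0,"grip": 0.7},{"offset": [-75,0,0],"twist": 0,"grip": 0.7},{"offset": [-75,0,0],"twist": 0,"grip": 0.7}]}}

```text
time: 12.27
tool_pos: [0.3796, -0.2166, 0.2645]
tool_rot: [0.0, 1.0, -0.0, 0.0]
contact_force: [-0.0, -0.6, -0.9]
gripper_width: 0.698
```

```bash
python3 - <<'E'
from h import *
info()
im,T=snap('wrist','w8.png'); it,Tt=snap('top','t8.png'); 
for q in ('anvil0','cabinet','tray'): print(q,det(q,'wrist',T),det(q,'top',Tt))
isn,Ts=snap('scene'); print(det('bay_home','scene',Ts),det('cabinet','scene',Ts),det('tray','scene',Ts))
print('cabtop',det('cabinet','top',Tt,'boxes_of',.05))
E
```

```text
t 12.27 pos [ 0.3796 -0.2166  0.2645] f [-0.  -0.6 -0.9] w 0.698
R [[1.0, -0.001, 0.001], [-0.001, -1.0, -0.0], [0.001, 0.0, -1.0]]
anvil0 [(0.78, np.float64(0.524), np.float64(-0.242), np.float64(0.005)), (0.69, np.float64(0.452), np.float64(-0.218), np.float64(0.005)), (0.57, np.float64(0.523), np.float64(-0.187), np.float64(0.006))] [(0.71, np.float64(0.523), np.float64(-0.25), np.float64(0.002)), (0.67, np.float64(0.457), np.float64(-0.218), np.float64(0.002)), (0.47, np.float64(0.52), np.float64(-0.188), np.float64(0.005))]
cabinet [] [(0.98, np.float64(0.751), np.float64(-0.236), np.float64(0.002))]
tray [(0.81, np.float64(0.488), np.float64(-0.216), np.float64(-0.001)), (0.42, np.float64(0.525), np.float64(-0.248), np.float64(0.007))] [(0.87, np.float64(0.429), np.float64(-0.585), np.float64(0.002)), (0.7, np.float64(0.494), np.float64(-0.218), np.float64(0.003)), (0.23, np.float64(0.522), np.float64(-0.246), np.float64(0.004))]
[] [(0.69, np.float64(0.459), np.float64(-0.215), np.float64(-0.0)), (0.67, np.float64(0.576), np.float64(0.474), np.float64(0.002)), (0.65, np.float64(0.754), np.float64(-0.238), np.float64(0.0)), (0.23, np.float64(0.608), np.float64(0.264), np.float64(0.208))] [(0.7, np.float64(0.494), np.float64(-0.216), np.float64(-0.001)), (0.67, np.float64(0.43), np.float64(-0.59), np.float64(0.001)), (0.48, np.float64(0.453), np.float64(0.341), np.float64(0.084))]
cabtop [(0.75, np.float64(0.745), np.float64(-0.233), np.float64(0.11)), (0.15, np.float64(0.46), np.float64(-0.215), np.float64(0.037))]
```

View pics/w8.png

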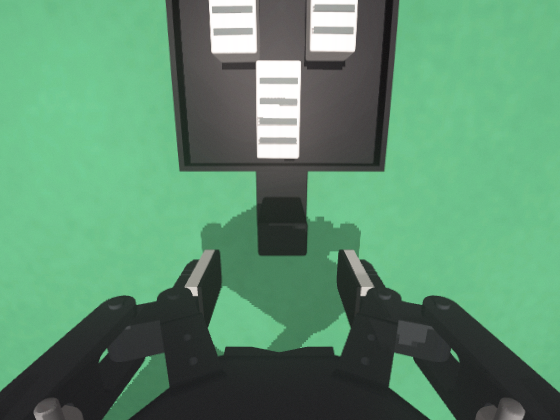

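```bash
python3 - <<'E'
from h import *
Tt=np.array(manip.get_calibration('top')['T'])
for f in('top0.png','t8.png'):
    it=cv2.imread('pics/'+f); hsv=cv2.cvtColor(it,cv2.COLOR_BGR2HSV)
    m=((hsv[...,0]>95)&(hsv[...,0]<130)&(hsv[...,1]>120)).astype(np.uint8)
    M=np.zeros_like(m); M[115:205,295:390]=m[115:205,295:390]
    cs,_=cv2.findContours(M,0,1); ct=max(cs,key=cv2.contourArea).reshape(-1,2)
    w=pix2w(ct,.112,'top',Tt)[:,:2]*1000; r=cv2.minAreaRect(w.astype(np.float32)); print(r,ct.min(0),ct.max(0))
    print(rect(it,Tt,'top',(.491,-.22),.085,.018,'dark',70))
# front face bottom edges
T=np.array(manip.get_calibration('wrist')['T'])
print(w2pix([[.38,-.218,.068]],'wrist',T))
E
```

```text
((750.5862426757812, -237.8271026611328), (198.689453125, 203.71847534179688), 87.95205688476562) [310 123] [376 191]
(array([ 4.870e+02, -2.182e+02,  1.472e+02,  1.496e+02, -1.000e-01]), array([311, 221], dtype=int32), array([357, 268], dtype=int32))
((750.60205078125, -238.00973510742188), (198.84495544433594, 203.49612426757812), 88.03004455566406) [310 124] [376 191]
(array([ 4.870e+02, -2.182e+02,  1.472e+02,  1.496e+02, -1.000e-01]), array([311, 221], dtype=int32), array([357, 268], dtype=int32))
[[280.14079115 245.58446331]]
```

{"fn": "play_rows", "kwargs": {"increments": [{"offset": [1,0,25],"twist": 0,"grip": 0.7},{"offset": [1,0,43],"twist": 0,"grip": 0.7},{"offset": [1,0,43],"twist": 0,"grip": 0.7},{"offset": [1,0,43],"twist": 0,"grip": 0.1},{"offset": [1,0,43],"twist": 0,"grip": 0.1}]}}

```text
time: 13.33
tool_pos: [0.3823, -0.2174, 0.2226]
tool_rot: [0.0, 1.0, 0.0, 0.0]
contact_force: [0.1, 0.5, 0.1]
gripper_width: 0.429
```

{"fn": "play_rows", "kwargs": {"increments": [{"offset": [0,0,0],"twist": 0,"grip": 0.1},{"offset": [0,0,0],"twist": 0,"grip": 0.1},{"offset": [0,0,0],"twist": 0,"grip": 0.1},{"offset": [0,0,0],"twist": 0,"grip": 0.1},{"offset": [0,0,0],"twist": 0,"grip": 0.1}]}}

```text
time: 13.75
tool_pos: [0.3825, -0.2177, 0.2233]
tool_rot: [0.001, 1.0, 0.0, 0.001]
contact_force: [-2.7, 0.7, 6.4]
gripper_width: 0.337
```

```bash
python3 - <<'E'
from h import *
info()
E
```

```text
t 13.75 pos [ 0.3825 -0.2177  0.2233] f [-2.7  0.7  6.4] w 0.337
R [[1.0, 0.001, 0.002], [0.001, -1.0, -0.002], [0.002, 0.002, -1.0]]
```

{"fn": "play_rows", "kwargs": {"increments": [{"offset": [8,1,0],"twist": 0.005,"grip": 0.1},{"offset": [24,3,0],"twist": 0.012,"grip": 0.1},{"offset": [44,6,0],"twist": 0.022,"grip": 0.1},{"offset": [60,8,0],"twist": 0.03,"grip": 0.1},{"offset": [70,9.5,0],"twist": 0.035,"grip": 0.1}]}}

```text
time: 14.17
tool_pos: [0.4525, -0.227, 0.2233]
tool_rot: [0.0, 1.0, -0.016, -0.002]
contact_force: [-16.1, 1.9, 19.3]
gripper_width: 0.336
```

{"fn": "play_rows", "kwargs": {"increments": [{"offset": [0,0,0],"twist": 0,"grip": 0.1},{"offset": [0,0,0],"twist": 0,"grip": 0.1}]}}

```text
time: 14.33
tool_pos: [0.4532, -0.2271, 0.2233]
tool_rot: [0.001, 1.0, -0.017, 0.001]
contact_force: [0.6, 0.0, 4.6]
gripper_width: 0.334
```

```bash
python3 - <<'E'
from h import *
info()
im,T=snap('wrist','w9.png'); isn,Ts=snap('scene','s9.png')
for q in ('anvil0','cabinet','tray'): print(q,det(q,'wrist',T),det(q,'scene',Ts))
E
```

```text
t 14.33 pos [ 0.4532 -0.2271  0.2233] f [0.6 0.  4.6] w 0.334
R [[0.999, -0.033, 0.003], [-0.033, -0.999, -0.002], [0.003, 0.002, -1.0]]
anvil0 [(0.63, np.float64(0.524), np.float64(-0.23), np.float64(0.002))] [(0.72, np.float64(0.593), np.float64(-0.196), np.float64(0.003)), (0.61, np.float64(0.591), np.float64(-0.26), np.float64(0.001)), (0.37, np.float64(0.53), np.float64(-0.227), np.float64(0.001))]
cabinet [] [(0.89, np.float64(0.755), np.float64(-0.24), np.float64(-0.001))]
tray [(0.9, np.float64(0.56), np.float64(-0.231), np.float64(0.001))] [(0.83, np.float64(0.43), np.float64(-0.588), np.float64(-0.0)), (0.56, np.float64(0.565), np.float64(-0.23), np.float64(0.0))]
```

View pics/w9.png

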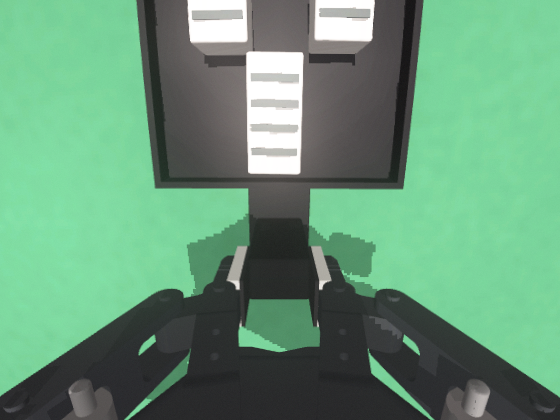

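{"fn": "play_rows", "kwargs": {"increments": [{"offset": [8,0,0],"twist": 0,"grip": 0.1},{"offset": [23,0,0],"twist": 0,"grip": 0.1},{"offset": [40,0,0],"twist": 0,"grip": 0.1},{"offset": [57,0,0],"twist": 0,"grip": 0.1},{"offset": [70,0,0],"twist": 0,"grip": 0.1}]}}

```text
time: 15.15
tool_pos: [0.5215, -0.2296, 0.2233]
tool_rot: [0.0, 1.0, -0.017, -0.004]
contact_force: [-16.4, 0.8, 20.8]
gripper_width: 0.336
```

{"fn": "play_rows", "kwargs": {"increments": [{"offset": [10,0,0],"twist": 0,"grip": 0.1},{"offset": [25,0,0],"twist": 0,"grip": 0.1},{"offset": [42,0,0],"twist": 0,"grip": 0.1},{"offset": [57,0,0],"twist": 0,"grip": 0.1},{"offset": [66,0,0],"twist": 0,"grip": 0.1}]}}

```text
time: 15.57
tool_pos: [0.5877, -0.2318, 0.2233]
tool_rot: [0.0, 1.0, -0.017, -0.003]
contact_force: [-16.5, 0.1, 18.3]
gripper_width: 0.336
```

```bash
python3 - <<'E'
from h import *
info()
it,Tt=snap('top'); isn,Ts=snap('scene')
for q in ('cabinet','tray'): print(q,det(q,'top',Tt),det(q,'scene',Ts))
E
```

```text
t 15.57 pos [ 0.5877 -0.2318  0.2233] f [-16.5   0.1  18.3] w 0.336
R [[0.999, -0.034, -0.006], [-0.034, -0.999, -0.001], [-0.006, 0.001, -1.0]]
cabinet [(0.96, np.float64(0.756), np.float64(-0.239), np.float64(-0.002))] [(0.57, np.float64(0.755), np.float64(-0.237), np.float64(-0.002)), (0.5, np.float64(0.438), np.float64(0.073), np.float64(0.086)), (0.22, np.float64(0.434), np.float64(0.257), np.float64(0.088)), (0.22, np.float64(0.453), np.float64(0.339), np.float64(0.083))]
tray [(0.8, np.float64(0.431), np.float64(-0.582), np.float64(0.003)), (0.67, np.float64(0.572), np.float64(0.471), np.float64(-0.004))] [(0.86, np.float64(0.426), np.float64(-0.59), np.float64(0.001)), (0.31, np.float64(0.607), np.float64(0.266), np.float64(0.209))]
```

{"fn": "play_rows", "kwargs": {"increments": [{"offset": [6,0,0],"twist": 0,"grip": 0.1},{"offset": [13,0,0],"twist": 0,"grip": 0.1},{"offset": [19,0,0],"twist": 0,"grip": 0.1},{"offset": [24,0,0],"twist": 0,"grip": 0.1},{"offset": [24,0,0],"twist": 0,"grip": 0.1}]}}

```text
time: 16.28
tool_pos: [0.6113, -0.2326, 0.2233]
tool_rot: [0.0, 1.0, -0.017, -0.002]
contact_force: [-9.5, 0.6, 13.5]
gripper_width: 0.34
```

{"fn": "play_rows", "kwargs": {"increments": [{"offset": [2,0,0],"twist": 0,"grip": 0.1},{"offset": [4,0,0],"twist": 0,"grip": 0.1},{"offset": [4,0,0],"twist": 0,"grip": 0.1}]}}

```text
time: 16.53
tool_pos: [0.6147, -0.2328, 0.2233]
tool_rot: [0.0, 1.0, -0.017, -0.003]
contact_force: [-12.9, 0.2, 15.3]
gripper_width: 0.333
```

{"fn": "play_rows", "kwargs": {"increments": [{"offset": [2,0,0],"twist": 0,"grip": 0.1},{"offset": [4,0,0],"twist": 0,"grip": 0.1},{"offset": [4,0,0],"twist": 0,"grip": 0.1}]}}

```text
time: 16.78
tool_pos: [0.6177, -0.233, 0.2233]
tool_rot: [-0.0, 1.0, -0.017, -0.006]
contact_force: [-20.1, 0.5, 19.3]
gripper_width: 0.339
```

{"fn": "play_rows", "kwargs": {"increments": [{"offset": [2,0,0],"twist": 0,"grip": 0.1},{"offset": [4,0,0],"twist": 0,"grip": 0.1},{"offset": [4,0,0],"twist": 0,"grip": 0.1}]}}

```text
time: 17.03
tool_pos: [0.6197, -0.2332, 0.2232]
tool_rot: [-0.001, 1.0, -0.017, -0.011]
contact_force: [-35.8, 2.2, 28.8]
gripper_width: 0.335
```

```bash
python3 - <<'E'
from h import *
info()
E
```

```text
t 17.03 pos [ 0.6197 -0.2332  0.2232] f [-35.8   2.2  28.8] w 0.335
R [[0.999, -0.034, -0.022], [-0.034, -0.999, 0.002], [-0.022, -0.001, -1.0]]
```

{"fn": "play_rows", "kwargs": {"increments": [{"offset": [-3,0,0],"twist": 0,"grip": 0.1},{"offset": [-3,0,0],"twist": 0,"grip": 0.6},{"offset": [-3,0,0],"twist": 0,"grip": 0.6},{"offset": [-3,0,0],"twist": 0,"grip": 0.6},{"offset": [-3,0,-20],"twist": 0,"grip": 0.6}]}}

```text
time: 17.45
tool_pos: [0.6191, -0.2313, 0.2364]
tool_rot: [-0.002, 1.0, -0.017, -0.004]
contact_force: [-0.3, 0.1, -0.8]
gripper_width: 0.595
```

{"fn": "play_rows", "kwargs": {"increments": [{"offset": [0,0,-40],"twist": 0,"grip": 0.8},{"offset": [-20,0,-75],"twist": 0,"grip": 0.8},{"offset": [-55,0,-100],"twist": 0,"grip": 0.8},{"offset": [-90,0,-120],"twist": 0,"grip": 0.8},{"offset": [-90,0,-120],"twist": 0,"grip": 0.8}]}}

```text
time: 17.87
tool_pos: [0.5284, -0.2291, 0.367]
tool_rot: [0.002, 1.0, -0.018, 0.003]
contact_force: [1.4, -0.9, 0.4]
gripper_width: 0.8
```

{"fn": "play_rows", "kwargs": {"increments": [{"offset": [0,0,0],"twist": 0,"grip": 0.8},{"offset": [0,0,0],"twist": 0,"grip": 0.8}]}}

```text
time: 18.03
tool_pos: [0.5311, -0.2291, 0.3611]
tool_rot: [-0.0, 1.0, -0.017, -0.0]
contact_force: [0.1, -0.2, -0.5]
gripper_width: 0.805
```

```bash
python3 - <<'E'
from h import *
info()
im,T=snap('wrist','w10.png'); it,Tt=snap('top','t10.png'); 
for q in ('cabinet','tray'): print(q,det(q,'wrist',T),det(q,'top',Tt))
E
```

```text
t 18.03 pos [ 0.5311 -0.2291  0.3611] f [ 0.1 -0.2 -0.5] w 0.805
R [[0.999, -0.034, -0.0], [-0.034, -0.999, 0.0], [-0.0, -0.0, -1.0]]
cabinet [] [(0.6, np.float64(0.753), np.float64(-0.239), np.float64(0.001))]
tray [] [(0.64, np.float64(0.438), np.float64(0.072), np.float64(0.092)), (0.5, np.float64(0.764), np.float64(0.003), np.float64(0.001))]
```

View pics/w10.png

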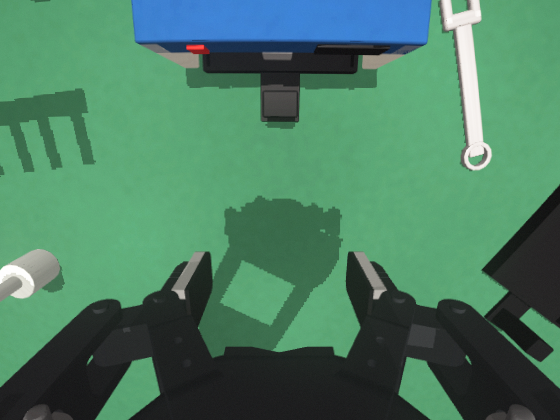

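```bash
python3 - <<'E'
from h import *
T=np.array(manip.get_calibration('wrist')['T'])
print('grip top',pix2w([(265,93),(299,93),(299,116),(265,116)],.068,'wrist',T).round(3))
print('front wall bottom',pix2w([(204,72),(357,72)],.018,'wrist',T).round(3))
print('cab front top edge',pix2w([(139,43),(428,41)],.112,'wrist',T).round(3))
print('bay ground jambs', pix2w([(188,85),(377,85)],0,'wrist',T).round(3))
E
```

```text
grip top [[ 0.624 -0.221  0.068]
 [ 0.623 -0.249  0.068]
 [ 0.604 -0.248  0.068]
 [ 0.605 -0.22   0.068]]
front wall bottom [[ 0.649 -0.16   0.018]
 [ 0.644 -0.308  0.018]]
cab front top edge [[ 0.656 -0.14   0.112]
 [ 0.651 -0.332  0.112]]
bay ground jambs [[ 0.64  -0.138  0.   ]
 [ 0.633 -0.334  0.   ]]
```

{"fn": "play_rows", "kwargs": {"increments": [{"offset": [-8,-25,-30],"twist": -0.01,"grip": 0.8},{"offset": [-16,-55,-55],"twist": -0.02,"grip": 0.8},{"offset": [-25,-90,-75],"twist": -0.034,"grip": 0.8},{"offset": [-35,-125,-90],"twist": -0.034,"grip": 0.8},{"offset": [-40,-163,-100],"twist": -0.034,"grip": 0.8}]}}

```text
time: 18.75
tool_pos: [0.4962, -0.064, 0.4638]
tool_rot: [0.0, 1.0, -0.001, 0.001]
contact_force: [0.2, -0.5, 0.6]
gripper_width: 0.8
```

{"fn": "play_rows", "kwargs": {"increments": [{"offset": [-3,-40,-8],"twist": 0,"grip": 0.8},{"offset": [-6,-80,-16],"twist": 0,"grip": 0.8},{"offset": [-9,-120,-24],"twist": 0,"grip": 0.8},{"offset": [-12,-160,-32],"twist": 0,"grip": 0.8},{"offset": [-15,-200,-40],"twist": 0,"grip": 0.8}]}}

```text
time: 19.17
tool_pos: [0.4812, 0.1371, 0.5019]
tool_rot: [-0.0, 1.0, -0.0, -0.0]
contact_force: [2.2, 0.0, 0.5]
gripper_width: 0.802
```

{"fn": "play_rows", "kwargs": {"increments": [{"offset": [0,-33,0],"twist": 0,"grip": 0.8},{"offset": [0,-33,0],"twist": 0,"grip": 0.8},{"offset": [0,-33,0],"twist": 0,"grip": 0.8},{"offset": [0,-33,0],"twist": 0,"grip": 0.8}]}}

```text
time: 19.5
tool_pos: [0.4818, 0.1681, 0.5011]
tool_rot: [0.0, 1.0, 0.0, -0.001]
contact_force: [0.9, -0.3, -0.1]
gripper_width: 0.799
```

```bash
python3 - <<'E'
from h import *
s=info(); print(np.round(s['joint_pos'],3))
im,T=snap('wrist','w11.png'); print(T[:3,3].round(3))
for q in ('rack','horn0','horn0_seat','fork_left_outer','fork_left_inner','fork_right_inner','fork_right_outer','mug','oil_bottle'): print(q,det(q,'wrist',T))
E
```

```text
t 19.5 pos [0.4818 0.1681 0.5011] f [ 0.9 -0.3 -0.1] w 0.799
R [[1.0, 0.0, -0.001], [0.0, -1.0, -0.001], [-0.001, 0.001, -1.0]]
[ 0.19  -0.263  1.747 -0.     1.659  1.76 ]
[0.555 0.168 0.47 ]
rack []
horn0 [(0.81, np.float64(0.43), np.float64(0.253), np.float64(0.003)), (0.79, np.float64(0.448), np.float64(0.342), np.float64(-0.003)), (0.64, np.float64(0.436), np.float64(0.076), np.float64(-0.003))]
horn0_seat []
fork_left_outer [(0.96, np.float64(0.601), np.float64(0.342), np.float64(0.216))]
fork_left_inner [(0.89, np.float64(0.609), np.float64(0.266), np.float64(0.219))]
fork_right_inner [(0.98, np.float64(0.621), np.float64(0.083), np.float64(0.214))]
fork_right_outer [(0.98, np.float64(0.632), np.float64(0.006), np.float64(0.215))]
mug [(0.97, np.float64(0.577), np.float64(0.471), np.float64(-0.001))]
oil_bottle []
```

View pics/w11.png

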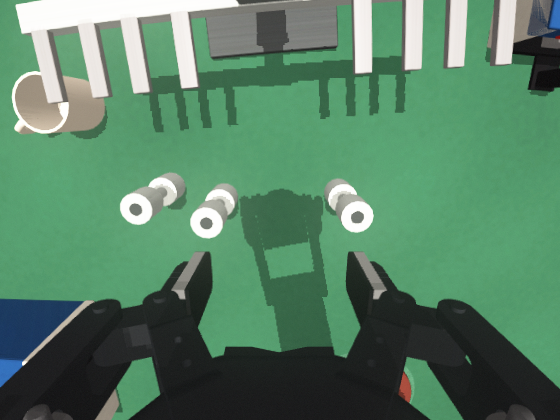

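```bash
python3 - <<'E'
from h import *
T=np.array(manip.get_calibration('wrist')['T']); im=cv2.imread('pics/w11.png')
px=[(54,101),(97,96),(139,92),(189,88),(364,72),(413,69),(456,67),(504,64)]
w=pix2w(px,.211,'wrist',T)[:,:2]
s=np.array([185,145,110,70,-70,-110,-145,-185])/1000
A=np.polyfit(s,w[:,0],1),np.polyfit(s,w[:,1],1); print(w.round(3).tolist(),A); print(np.arctan2(-A[0][0],A[1][0]))
# row fit along bar back edge from top cam
Tt=np.array(manip.get_calibration('top')['T']); 
for f in('top0.png','t10.png'):
    it=cv2.imread('pics/'+f); manip
a=pix2w([(188/800*560,273*.7),(388*.7,258*.7)],.215,'top',Tt); print(a, np.arctan2(-(a[0]-a[1])[0],(a[0]-a[1])[1]))
for c in [(.43,.255),(.448,.342),(.436,.075)]:
  pass
g=cv2.cvtColor(im,cv2.COLOR_BGR2GRAY)
circ=cv2.HoughCircles(g[160:250,100:400],cv2.HOUGH_GRADIENT,1,30,param1=120,param2=14,minRadius=13,maxRadius=22)
for x,y,r in circ[0]: print(round(x+100),round(y+160),r,pix2w([(x+100,y+160)],.13,'wrist',T).round(3))
E
```

```text
[[0.57, 0.358], [0.573, 0.319], [0.576, 0.283], [0.578, 0.241], [0.59, 0.099], [0.593, 0.059], [0.596, 0.023], [0.599, -0.018]] (array([-0.07854355,  0.58455172]), array([1.0193943 , 0.17044174]))
0.07689730209055119
[[ 0.63408059  0.3715794   0.215     ]
 [ 0.66270147 -0.02533121  0.215     ]] 0.07198455886582626
356 216 15.6 [[0.44  0.074 0.13 ]]
134 208 15.0 [[0.451 0.342 0.13 ]]
206 224 15.2 [[0.431 0.255 0.13 ]]
162 192 14.4 [[0.471 0.306 0.13 ]]
```

{"fn": "play_rows", "kwargs": {"increments": [{"offset": [-6,-35,0],"twist": -0.03,"grip": 0.75},{"offset": [-13,-72,0],"twist": -0.06,"grip": 0.75},{"offset": [-20,-110,0],"twist": -0.076,"grip": 0.75},{"offset": [-26,-145,0],"twist": -0.076,"grip": 0.75},{"offset": [-31,-172,20],"twist": -0.076,"grip": 0.75}]}}

```text
time: 20.42
tool_pos: [0.4503, 0.3424, 0.4864]
tool_rot: [-0.002, 0.999, 0.038, 0.004]
contact_force: [0.7, 0.2, 0.9]
gripper_width: 0.751
```

{"fn": "play_rows", "kwargs": {"increments": [{"offset": [0,0,30],"twist": 0,"grip": 0.75},{"offset": [0,0,65],"twist": 0,"grip": 0.75},{"offset": [0,0,100],"twist": 0,"grip": 0.75},{"offset": [0,0,120],"twist": 0,"grip": 0.75},{"offset": [0,0,120],"twist": 0,"grip": 0.75}]}}

```text
time: 20.83
tool_pos: [0.449, 0.3392, 0.3551]
tool_rot: [0.003, 0.999, 0.038, -0.005]
contact_force: [-0.4, 0.2, -0.5]
gripper_width: 0.75
```

{"fn": "play_rows", "kwargs": {"increments": [{"offset": [0,0,0],"twist": 0,"grip": 0.75},{"offset": [0,0,0],"twist": 0,"grip": 0.75}]}}

```text
time: 21.0
tool_pos: [0.4512, 0.3402, 0.3639]
tool_rot: [-0.001, 0.999, 0.038, 0.001]
contact_force: [-0.3, -0.0, 0.3]
gripper_width: 0.752
```

```bash
python3 - <<'E'
from h import *
s=info()
im,T=snap('wrist','w12.png')
print(det('horn0','wrist',T),det('horn0_seat','wrist',T),rel([.45,.342,.271]))
E
```

```text
t 21.0 pos [0.4512 0.3402 0.3639] f [-0.3 -0.   0.3] w 0.752
R [[0.997, 0.076, 0.003], [0.076, -0.997, 0.002], [0.003, -0.001, -1.0]]
[(0.9, np.float64(0.449), np.float64(0.34), np.float64(-0.003)), (0.88, np.float64(0.44), np.float64(0.075), np.float64(-0.002)), (0.69, np.float64(0.433), np.float64(0.253), np.float64(0.002))] [] [-1.5 -1.6 93.6]
```

View pics/w12.png

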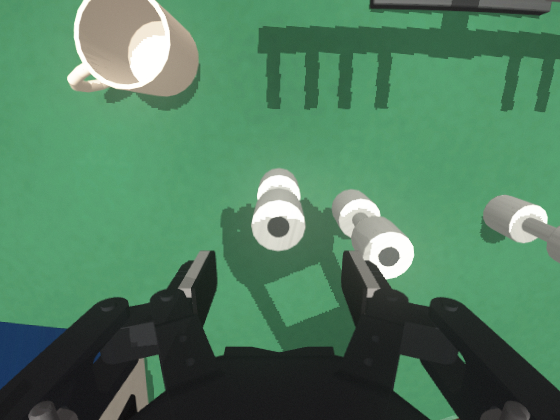

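{"fn": "play_rows", "kwargs": {"increments": [{"offset": [-1,0,30],"twist": 0,"grip": 0.75},{"offset": [-1,0,65],"twist": 0,"grip": 0.75},{"offset": [-1,0,88],"twist": 0,"grip": 0.75},{"offset": [-1,0,92],"twist": 0,"grip": 0.75},{"offset": [-1,0,92],"twist": 0,"grip": 0.75}]}}

```text
time: 21.57
tool_pos: [0.4494, 0.3397, 0.269]
tool_rot: [0.001, 0.999, 0.038, -0.001]
contact_force: [-0.3, 0.8, 1.0]
gripper_width: 0.748
```

{"fn": "play_rows", "kwargs": {"increments": [{"offset": [0,0,0],"twist": 0,"grip": 0.2},{"offset": [0,0,0],"twist": 0,"grip": 0.2},{"offset": [0,0,0],"twist": 0,"grip": 0.2},{"offset": [0,0,0],"twist": 0,"grip": 0.2},{"offset": [0,0,0],"twist": 0,"grip": 0.2}]}}

```text
time: 21.98
tool_pos: [0.4508, 0.3406, 0.2731]
tool_rot: [-0.001, 0.999, 0.038, 0.003]
contact_force: [-0.3, 0.6, 6.7]
gripper_width: 0.45
```

{"fn": "play_rows", "kwargs": {"increments": [{"offset": [0,0,0],"twist": 0,"grip": 0.2}]}}

```text
time: 22.07
tool_pos: [0.4508, 0.3406, 0.273]
tool_rot: [-0.001, 0.999, 0.038, 0.003]
contact_force: [0.5, 0.6, 7.1]
gripper_width: 0.45
```

```bash
python3 - <<'E'
from h import *
s=info(); print(s['joint_pos'])
E
```

```text
t 22.07 pos [0.4508 0.3406 0.273 ] f [0.5 0.6 7.1] w 0.45
R [[0.997, 0.076, 0.005], [0.076, -0.997, 0.003], [0.005, -0.002, -1.0]]
[ 5.15403801e-01  2.78416296e-02  1.86732515e+00 -3.92902223e-05
  1.24056022e+00  2.01033923e+00]
```

{"fn": "play_rows", "kwargs": {"increments": [{"offset": [0,0,-30],"twist": 0,"grip": 0.2},{"offset": [10,2,-65],"twist": 0,"grip": 0.2},{"offset": [30,5,-95],"twist": 0,"grip": 0.2},{"offset": [56,10,-120],"twist": 0,"grip": 0.2},{"offset": [82,14,-134],"twist": 0,"grip": 0.2}]}}

```text
time: 22.48
tool_pos: [0.5333, 0.3323, 0.4086]
tool_rot: [-0.001, 0.999, 0.038, 0.003]
contact_force: [0.5, 0.4, -2.3]
gripper_width: 0.452
```

{"fn": "play_rows", "kwargs": {"increments": [{"offset": [0,0,0],"twist": 0,"grip": 0.2},{"offset": [0,0,0],"twist": 0,"grip": 0.2},{"offset": [0,0,0],"twist": 0,"grip": 0.2}]}}

```text
time: 22.73
tool_pos: [0.532, 0.332, 0.4026]
tool_rot: [0.0, 0.999, 0.038, -0.001]
contact_force: [-0.4, 0.1, -2.5]
gripper_width: 0.453
```

```bash
python3 - <<'E'
from h import *
s=info()
im,T=snap('wrist','w13.png'); print(T.round(3).tolist())
for q in ('fork_left_outer','fork_left_inner','horn0_seat','horn0'): print(q,det(q,'wrist',T))
print('proj seat LO', w2pix([[.603,.338,.215],[.603-.03*.997,.338-.03*.076,.215]],'wrist',T).round(0))
E
```

```text
t 22.73 pos [0.532  0.332  0.4026] f [-0.4  0.1 -2.5] w 0.453
R [[0.997, 0.076, -0.002], [0.076, -0.997, -0.001], [-0.002, 0.001, -1.0]]
[[0.076, -0.954, -0.289, 0.605], [-0.997, -0.072, -0.022, 0.337], [0.0, 0.29, -0.957, 0.371], [0.0, 0.0, 0.0, 1.0]]
fork_left_outer []
fork_left_inner []
horn0_seat []
horn0 [(0.64, np.float64(0.428), np.float64(0.254), np.float64(0.0)), (0.59, np.float64(0.53), np.float64(0.332), np.float64(0.126)), (0.55, np.float64(0.438), np.float64(0.076), np.float64(0.0))]
proj seat LO [[277. 120.]
 [277. 179.]]
```

View pics/w13.png

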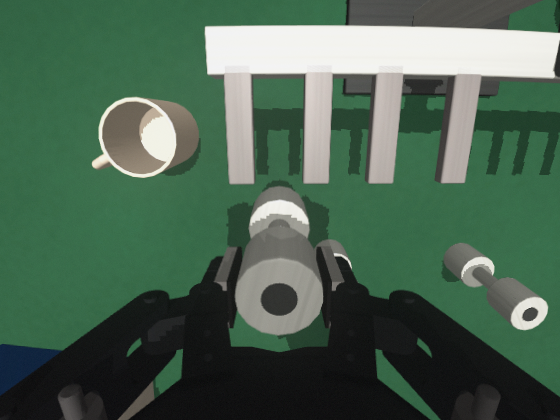

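{"fn": "play_rows", "kwargs": {"increments": [{"offset": [10,0,-4],"twist": 0,"grip": 0.2},{"offset": [25,0,-4],"twist": 0,"grip": 0.2},{"offset": [43,0,-4],"twist": 0,"grip": 0.2},{"offset": [60,0,-4],"twist": 0,"grip": 0.2},{"offset": [70,0,-4],"twist": 0,"grip": 0.2}]}}

```text
time: 23.4
tool_pos: [0.603, 0.3376, 0.4072]
tool_rot: [0.0, 0.999, 0.038, -0.0]
contact_force: [-0.5, -0.4, -2.8]
gripper_width: 0.456
```

{"fn": "play_rows", "kwargs": {"increments": [{"offset": [0,0,0],"twist": 0,"grip": 0.2},{"offset": [0,0,0],"twist": 0,"grip": 0.2}]}}

```text
time: 23.57
tool_pos: [0.602, 0.3375, 0.4071]
tool_rot: [0.0, 0.999, 0.038, -0.001]
contact_force: [-0.2, 0.3, -2.7]
gripper_width: 0.45
```

```bash
python3 - <<'E'
from h import *
s=info()
im,T=snap('wrist','w14.png'); isn,Ts=snap('scene','s14.png')
for q in ('fork_left_outer','horn0_seat','horn0'): print(q,det(q,'wrist',T),det(q,'scene',Ts))
c=w2pix([[.603,.338,.215]],'scene',Ts)[0].astype(int); print(c)
cr=cv2.resize(isn[max(c[1]-80,0):c[1]+80,c[0]-100:c[0]+100],(700,560),interpolation=cv2.INTER_CUBIC); cv2.imwrite('pics/s14c.png',cr)
E
```

```text
t 23.57 pos [0.602  0.3375 0.4071] f [-0.2  0.3 -2.7] w 0.45
R [[0.997, 0.076, -0.002], [0.076, -0.997, -0.0], [-0.002, 0.0, -1.0]]
fork_left_outer [] [(0.74, np.float64(0.603), np.float64(0.337), np.float64(0.214)), (0.64, np.float64(0.607), np.float64(0.263), np.float64(0.213))]
horn0_seat [(0.48, np.float64(0.43), np.float64(0.256), np.float64(0.093))] [(0.54, np.float64(0.43), np.float64(0.255), np.float64(-0.002))]
horn0 [(0.97, np.float64(0.6), np.float64(0.338), np.float64(0.13)), (0.83, np.float64(0.437), np.float64(0.075), np.float64(-0.002))] [(0.86, np.float64(0.598), np.float64(0.335), np.float64(0.128)), (0.78, np.float64(0.433), np.float64(0.258), np.float64(-0.005)), (0.49, np.float64(0.443), np.float64(0.074), np.float64(-0.002))]
[354 273]
```

View pics/s14c.png

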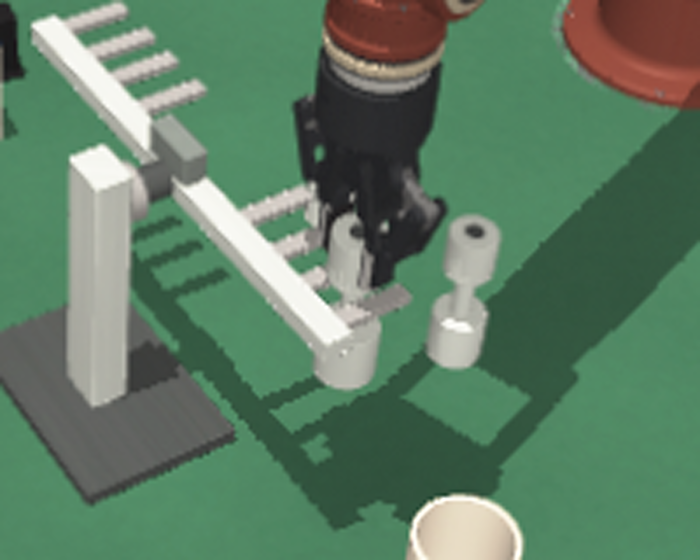

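{"fn": "play_rows", "kwargs": {"increments": [{"offset": [0,0,3],"twist": 0,"grip": 0.2},{"offset": [0,0,6],"twist": 0,"grip": 0.2},{"offset": [0,0,9],"twist": 0,"grip": 0.2},{"offset": [0,0,12],"twist": 0,"grip": 0.2},{"offset": [0,0,12],"twist": 0,"grip": 0.2}]}}

```text
time: 24.38
tool_pos: [0.6021, 0.3374, 0.3946]
tool_rot: [0.0, 0.999, 0.038, -0.001]
contact_force: [0.0, 0.7, -2.5]
gripper_width: 0.449
```

{"fn": "play_rows", "kwargs": {"increments": [{"offset": [0,0,3],"twist": 0,"grip": 0.2},{"offset": [0,0,6],"twist": 0,"grip": 0.2},{"offset": [0,0,9],"twist": 0,"grip": 0.2},{"offset": [0,0,9],"twist": 0,"grip": 0.2},{"offset": [0,0,9],"twist": 0,"grip": 0.2}]}}

```text
time: 24.8
tool_pos: [0.6023, 0.3373, 0.3866]
tool_rot: [0.0, 0.999, 0.038, 0.0]
contact_force: [-0.4, -1.0, -0.9]
gripper_width: 0.453
```

```bash
python3 - <<'E'
from h import *
s=info()
E
```

```text
t 24.8 pos [0.6023 0.3373 0.3866] f [-0.4 -1.  -0.9] w 0.453
R [[0.997, 0.076, 0.0], [0.076, -0.997, -0.0], [0.0, 0.0, -1.0]]
```

{"fn": "play_rows", "kwargs": {"increments": [{"offset": [0,0,2],"twist": 0,"grip": 0.2},{"offset": [0,0,3],"twist": 0,"grip": 0.2},{"offset": [0,0,3],"twist": 0,"grip": 0.5},{"offset": [0,0,3],"twist": 0,"grip": 0.6},{"offset": [0,0,3],"twist": 0,"grip": 0.6}]}}

```text
time: 25.22
tool_pos: [0.6022, 0.3377, 0.3839]
tool_rot: [-0.0, 0.999, 0.038, 0.0]
contact_force: [-0.0, 0.5, 0.4]
gripper_width: 0.599
```

{"fn": "play_rows", "kwargs": {"increments": [{"offset": [0,0,0],"twist": 0,"grip": 0.6},{"offset": [0,0,-15],"twist": 0,"grip": 0.6},{"offset": [0,0,-45],"twist": 0,"grip": 0.7},{"offset": [0,0,-75],"twist": 0,"grip": 0.75},{"offset": [0,0,-90],"twist": 0,"grip": 0.75}]}}

```text
time: 25.63
tool_pos: [0.6023, 0.3376, 0.4799]
tool_rot: [-0.001, 0.999, 0.038, 0.003]
contact_force: [-0.6, 0.3, 1.6]
gripper_width: 0.747
```

```bash
python3 - <<'E'
from h import *
s=info()
im,T=snap('wrist','w15.png'); isn,Ts=snap('scene','s15.png')
for q in ('fork_left_outer','fork_right_outer','fork_right_inner','horn0_seat','horn0'): print(q,det(q,'wrist',T),det(q,'scene',Ts))
c=[354,273]
cr=cv2.resize(isn[c[1]-100:c[1]+100,c[0]-150:c[0]+100],(750,600),interpolation=cv2.INTER_CUBIC); cv2.imwrite('pics/s15c.png',cr)
E
```

```text
t 25.63 pos [0.6023 0.3376 0.4799] f [-0.6  0.3  1.6] w 0.747
R [[0.997, 0.076, 0.007], [0.076, -0.997, 0.003], [0.007, -0.002, -1.0]]
fork_left_outer [] []
fork_right_outer [] [(0.64, np.float64(0.626), np.float64(0.01), np.float64(0.228))]
fork_right_inner [] [(0.81, np.float64(0.626), np.float64(0.082), np.float64(0.227))]
horn0_seat [] []
horn0 [(0.95, np.float64(0.437), np.float64(0.074), np.float64(-0.0)), (0.81, np.float64(0.43), np.float64(0.255), np.float64(0.001)), (0.72, np.float64(0.598), np.float64(0.327), np.float64(0.107))] [(0.66, np.float64(0.432), np.float64(0.257), np.float64(-0.001)), (0.66, np.float64(0.445), np.float64(0.075), np.float64(-0.004)), (0.58, np.float64(0.6), np.float64(0.325), np.float64(0.106))]
```

View pics/s15c.png

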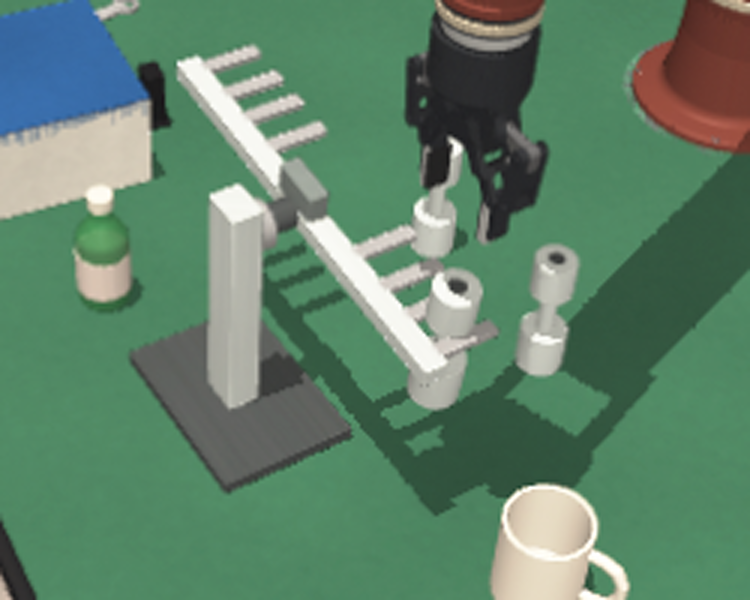

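{"fn": "play_rows", "kwargs": {"increments": [{"offset": [-23,31,0],"twist": 0,"grip": 0.75},{"offset": [-46,62,0],"twist": 0,"grip": 0.75},{"offset": [-69,94,0],"twist": 0,"grip": 0.75},{"offset": [-92,126,0],"twist": 0,"grip": 0.75},{"offset": [-115,157,0],"twist": 0,"grip": 0.75}]}}

```text
time: 26.65
tool_pos: [0.4983, 0.171, 0.4733]
tool_rot: [0.0, 0.999, 0.038, -0.0]
contact_force: [0.5, -1.2, -0.0]
gripper_width: 0.751
```

{"fn": "play_rows", "kwargs": {"increments": [{"offset": [-23,31,5],"twist": 0,"grip": 0.75},{"offset": [-46,62,15],"twist": 0,"grip": 0.75},{"offset": [-64,87,35],"twist": 0,"grip": 0.75},{"offset": [-68.5,93.3,70],"twist": 0,"grip": 0.75},{"offset": [-68.5,93.3,100],"twist": 0,"grip": 0.75}]}}

```text
time: 27.07
tool_pos: [0.4372, 0.0724, 0.3733]
tool_rot: [0.0, 0.999, 0.036, 0.002]
contact_force: [0.6, -0.2, -0.8]
gripper_width: 0.743
```

{"fn": "play_rows", "kwargs": {"increments": [{"offset": [0,0,0],"twist": 0,"grip": 0.75},{"offset": [0,0,0],"twist": 0,"grip": 0.75}]}}

```text
time: 27.23
tool_pos: [0.4377, 0.0739, 0.3724]
tool_rot: [-0.0, 0.999, 0.038, -0.002]
contact_force: [0.2, 0.7, 0.3]
gripper_width: 0.753
```

```bash
python3 - <<'E'
from h import *
s=info()
im,T=snap('wrist','w16.png'); it,Tt=snap('top')
print(det('horn0','wrist',T),det('horn0','top',Tt),rel([.438,.0735,.271]))
E
```

```text
t 27.23 pos [0.4377 0.0739 0.3724] f [0.2 0.7 0.3] w 0.753
R [[0.997, 0.075, -0.004], [0.075, -0.997, 0.0], [-0.004, -0.0, -1.0]]
[(0.97, np.float64(0.433), np.float64(0.255), np.float64(0.001)), (0.56, np.float64(0.44), np.float64(0.078), np.float64(-0.001))] [(0.66, np.float64(0.433), np.float64(0.257), np.float64(0.0)), (0.52, np.float64(0.602), np.float64(0.328), np.float64(0.108))] [ -1.6   0.8 105.5]
```

{"fn": "play_rows", "kwargs": {"increments": [{"offset": [1,-1,35],"twist": 0,"grip": 0.75},{"offset": [1,-1,70],"twist": 0,"grip": 0.75},{"offset": [1,-1,96],"twist": 0,"grip": 0.75},{"offset": [1,-1,102],"twist": 0,"grip": 0.75},{"offset": [1,-1,102],"twist": 0,"grip": 0.75}]}}

```text
time: 27.85
tool_pos: [0.439, 0.0753, 0.2709]
tool_rot: [-0.0, 0.999, 0.038, -0.001]
contact_force: [-0.0, -0.4, 0.4]
gripper_width: 0.751
```

{"fn": "play_rows", "kwargs": {"increments": [{"offset": [0,0,0],"twist": 0,"grip": 0.2},{"offset": [0,0,0],"twist": 0,"grip": 0.2},{"offset": [0,0,0],"twist": 0,"grip": 0.2},{"offset": [0,0,0],"twist": 0,"grip": 0.2},{"offset": [0,0,0],"twist": 0,"grip": 0.2}]}}

```text
time: 28.27
tool_pos: [0.4405, 0.075, 0.275]
tool_rot: [0.0, 0.999, 0.038, 0.003]
contact_force: [-0.1, -0.5, 6.4]
gripper_width: 0.447
```

{"fn": "play_rows", "kwargs": {"increments": [{"offset": [0,0,0],"twist": 0,"grip": 0.2}]}}

```text
time: 28.35
tool_pos: [0.4405, 0.075, 0.2749]
tool_rot: [0.0, 0.999, 0.038, 0.003]
contact_force: [-0.3, -0.7, 5.6]
gripper_width: 0.45
```

{"fn": "play_rows", "kwargs": {"increments": [{"offset": [0,0,-35],"twist": 0,"grip": 0.2},{"offset": [0,10,-72],"twist": 0,"grip": 0.2},{"offset": [10,25,-105],"twist": 0,"grip": 0.2},{"offset": [25,45,-135],"twist": 0,"grip": 0.2},{"offset": [50,65,-156],"twist": 0,"grip": 0.2}]}}

```text
time: 28.77
tool_pos: [0.4936, 0.0137, 0.4321]
tool_rot: [0.0, 0.999, 0.038, 0.002]
contact_force: [1.8, 0.5, -2.1]
gripper_width: 0.453
```

{"fn": "play_rows", "kwargs": {"increments": [{"offset": [25,10,0],"twist": 0,"grip": 0.2},{"offset": [50,15,0],"twist": 0,"grip": 0.2},{"offset": [62,15,0],"twist": 0,"grip": 0.2},{"offset": [62,15,0],"twist": 0,"grip": 0.2},{"offset": [62,15,0],"twist": 0,"grip": 0.2}]}}

```text
time: 29.18
tool_pos: [0.5569, 0.0038, 0.4273]
tool_rot: [-0.0, 0.999, 0.038, -0.001]
contact_force: [0.2, -0.4, -2.8]
gripper_width: 0.448
```

{"fn": "play_rows", "kwargs": {"increments": [{"offset": [0,0,0],"twist": 0,"grip": 0.2}]}}

```text
time: 29.27
tool_pos: [0.5562, 0.004, 0.4275]
tool_rot: [-0.0, 0.999, 0.038, -0.001]
contact_force: [0.3, 0.4, -2.0]
gripper_width: 0.449
```

```bash
python3 - <<'E'
from h import *
s=info()
im,T=snap('wrist','w17.png'); isn,Ts=snap('scene','s17.png')
for q in ('fork_right_outer','fork_right_inner','horn0_seat','horn0'): print(q,det(q,'wrist',T),det(q,'scene',Ts))
g=.03
print('RO seat,tip px', w2pix([[.628,.009,.2315],[.598,.0067,.2315]],'wrist',T).round(0))
E
```

```text
t 29.27 pos [0.5562 0.004  0.4275] f [ 0.3  0.4 -2. ] w 0.449
R [[0.997, 0.076, -0.001], [0.076, -0.997, 0.0], [-0.001, -0.0, -1.0]]
fork_right_outer [] [(0.64, np.float64(0.625), np.float64(0.005), np.float64(0.229))]
fork_right_inner [(0.73, np.float64(0.621), np.float64(0.085), np.float64(0.224))] [(0.73, np.float64(0.628), np.float64(0.082), np.float64(0.224))]
horn0_seat [] []
horn0 [(0.98, np.float64(0.429), np.float64(0.255), np.float64(0.001)), (0.76, np.float64(0.552), np.float64(0.008), np.float64(0.151))] [(0.83, np.float64(0.429), np.float64(0.254), np.float64(-0.004)), (0.83, np.float64(0.6), np.float64(0.327), np.float64(0.104)), (0.72, np.float64(0.56), np.float64(0.005), np.float64(0.15))]
RO seat,tip px [[280. 119.]
 [280. 175.]]
```

View pics/w17.png

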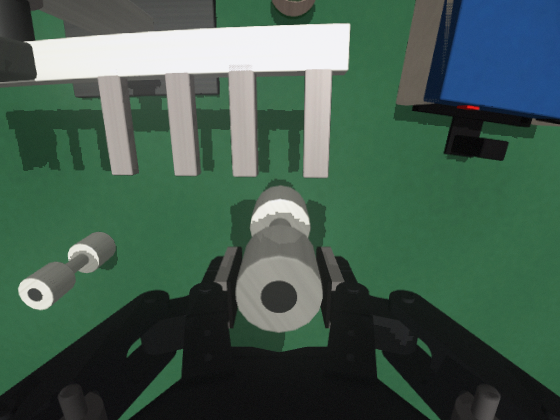

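{"fn": "play_rows", "kwargs": {"increments": [{"offset": [10,0,0],"twist": 0,"grip": 0.2},{"offset": [27,0,0],"twist": 0,"grip": 0.2},{"offset": [45,0,0],"twist": 0,"grip": 0.2},{"offset": [62,0,0],"twist": 0,"grip": 0.2},{"offset": [71,0,0],"twist": 0,"grip": 0.2}]}}

```text
time: 30.18
tool_pos: [0.6295, 0.0093, 0.4274]
tool_rot: [-0.0, 0.999, 0.038, 0.0]
contact_force: [-1.0, -0.1, -1.9]
gripper_width: 0.454
```

{"fn": "play_rows", "kwargs": {"increments": [{"offset": [0,0,0],"twist": 0,"grip": 0.2},{"offset": [0,0,3],"twist": 0,"grip": 0.2},{"offset": [0,0,6],"twist": 0,"grip": 0.2},{"offset": [0,0,9],"twist": 0,"grip": 0.2},{"offset": [0,0,12],"twist": 0,"grip": 0.2}]}}

```text
time: 30.6
tool_pos: [0.6271, 0.0091, 0.4155]
tool_rot: [0.0, 0.999, 0.038, -0.0]
contact_force: [-1.1, -0.5, -1.2]
gripper_width: 0.454
```

{"fn": "play_rows", "kwargs": {"increments": [{"offset": [0,0,3],"twist": 0,"grip": 0.2},{"offset": [0,0,6],"twist": 0,"grip": 0.2},{"offset": [0,0,9],"twist": 0,"grip": 0.2},{"offset": [0,0,12],"twist": 0,"grip": 0.2},{"offset": [0,0,13],"twist": 0,"grip": 0.2}]}}

```text
time: 31.02
tool_pos: [0.6276, 0.009, 0.4023]
tool_rot: [0.0, 0.999, 0.038, -0.0]
contact_force: [-1.4, -1.2, -0.7]
gripper_width: 0.452
```

```bash
python3 - <<'E'
from h import *
s=info()
im,T=snap('wrist','w18.png'); isn,Ts=snap('scene','s18.png')
for q in ('fork_right_outer','fork_right_inner','fork_left_inner','horn0'): print(q,det(q,'wrist',T),det(q,'scene',Ts))
E
```

```text
t 31.02 pos [0.6276 0.009  0.4023] f [-1.4 -1.2 -0.7] w 0.452
R [[0.997, 0.076, -0.0], [0.076, -0.997, -0.0], [-0.0, 0.0, -1.0]]
fork_right_outer [] [(0.73, np.float64(0.627), np.float64(0.008), np.float64(0.215)), (0.56, np.float64(0.432), np.float64(0.257), np.float64(0.087))]
fork_right_inner [] [(0.84, np.float64(0.622), np.float64(0.08), np.float64(0.215)), (0.58, np.float64(0.632), np.float64(0.01), np.float64(0.126))]
fork_left_inner [] [(0.83, np.float64(0.608), np.float64(0.265), np.float64(0.211))]
horn0 [(0.63, np.float64(0.624), np.float64(0.01), np.float64(0.129)), (0.56, np.float64(0.428), np.float64(0.254), np.float64(0.001)), (0.28, np.float64(0.431), np.float64(0.257), np.float64(0.09))] [(0.89, np.float64(0.433), np.float64(0.255), np.float64(-0.006)), (0.68, np.float64(0.602), np.float64(0.335), np.float64(0.118)), (0.47, np.float64(0.63), np.float64(0.01), np.float64(0.126))]
```

{"fn": "play_rows", "kwargs": {"increments": [{"offset": [0,0,2],"twist": 0,"grip": 0.2},{"offset": [0,0,2],"twist": 0,"grip": 0.5},{"offset": [0,0,2],"twist": 0,"grip": 0.6},{"offset": [0,0,2],"twist": 0,"grip": 0.6},{"offset": [0,0,0],"twist": 0,"grip": 0.6}]}}

```text
time: 31.93
tool_pos: [0.6276, 0.0093, 0.4024]
tool_rot: [-0.0, 0.999, 0.038, -0.0]
contact_force: [-0.2, -0.6, 0.6]
gripper_width: 0.6
```

{"fn": "play_rows", "kwargs": {"increments": [{"offset": [0,0,-20],"twist": 0,"grip": 0.6},{"offset": [0,0,-50],"twist": 0,"grip": 0.7},{"offset": [0,0,-80],"twist": 0,"grip": 0.75},{"offset": [-15,-20,-85],"twist": 0,"grip": 0.75},{"offset": [-35,-50,-85],"twist": 0,"grip": 0.75}]}}

```text
time: 32.35
tool_pos: [0.5897, 0.0552, 0.492]
tool_rot: [0.0, 0.999, 0.036, 0.004]
contact_force: [0.3, 1.0, 0.1]
gripper_width: 0.751
```

{"fn": "play_rows", "kwargs": {"increments": [{"offset": [-22,-33,0],"twist": 0,"grip": 0.75},{"offset": [-44,-66,0],"twist": 0,"grip": 0.75},{"offset": [-66,-99,0],"twist": 0,"grip": 0.75},{"offset": [-88,-131,0],"twist": 0,"grip": 0.75},{"offset": [-110,-163,10],"twist": 0,"grip": 0.75}]}}

```text
time: 32.77
tool_pos: [0.4657, 0.2118, 0.4804]
tool_rot: [-0.001, 0.999, 0.038, 0.003]
contact_force: [0.4, 0.3, 0.6]
gripper_width: 0.75
```

{"fn": "play_rows", "kwargs": {"increments": [{"offset": [-20,-30,10],"twist": 0,"grip": 0.75},{"offset": [-32,-47.7,35],"twist": 0,"grip": 0.75},{"offset": [-32,-47.7,70],"twist": 0,"grip": 0.75},{"offset": [-32,-47.7,100],"twist": 0,"grip": 0.75},{"offset": [-32,-47.7,100],"twist": 0,"grip": 0.75}]}}

```text
time: 33.18
tool_pos: [0.4292, 0.2555, 0.3708]
tool_rot: [0.002, 0.999, 0.039, -0.005]
contact_force: [-0.2, -0.4, -2.2]
gripper_width: 0.745
```

```bash
python3 - <<'E'
from h import *
s=info()
im,T=snap('wrist','w19.png'); it,Tt=snap('top'); isn,Ts=snap('scene','s19.png')
for q in ('horn0','fork_left_inner','fork_right_outer','fork_left_outer'): print(q,det(q,'wrist',T),det(q,'top',Tt),det(q,'scene',Ts))
print(rel([.431,.2555,.272]))
E
```

```text
t 33.18 pos [0.4292 0.2555 0.3708] f [-0.2 -0.4 -2.2] w 0.745
R [[0.997, 0.077, -0.011], [0.077, -0.997, -0.004], [-0.011, 0.003, -1.0]]
horn0 [(0.65, np.float64(0.43), np.float64(0.255), np.float64(0.0))] [(0.65, np.float64(0.625), np.float64(0.004), np.float64(0.123)), (0.58, np.float64(0.433), np.float64(0.258), np.float64(-0.0)), (0.58, np.float64(0.751), np.float64(-0.235), np.float64(-0.002)), (0.5, np.float64(0.599), np.float64(0.336), np.float64(0.123))] [(0.76, np.float64(0.432), np.float64(0.255), np.float64(-0.001)), (0.72, np.float64(0.631), np.float64(0.01), np.float64(0.124)), (0.57, np.float64(0.6), np.float64(0.338), np.float64(0.118))]
fork_left_inner [] [(0.74, np.float64(0.607), np.float64(0.26), np.float64(0.216))] [(0.92, np.float64(0.61), np.float64(0.264), np.float64(0.212)), (0.23, np.float64(0.633), np.float64(0.009), np.float64(0.124))]
fork_right_outer [] [(0.93, np.float64(0.627), np.float64(0.01), np.float64(0.215))] [(0.67, np.float64(0.627), np.float64(0.005), np.float64(0.213))]
fork_left_outer [] [(0.96, np.float64(0.6), np.float64(0.337), np.float64(0.215))] [(0.59, np.float64(0.603), np.float64(0.336), np.float64(0.212)), (0.46, np.float64(0.771), np.float64(0.007), np.float64(0.0))]
[ -0.4   0.2 105.8]
```

{"fn": "play_rows", "kwargs": {"increments": [{"offset": [0,0,35],"twist": 0,"grip": 0.75},{"offset": [0,0,70],"twist": 0,"grip": 0.75},{"offset": [0,0,98],"twist": 0,"grip": 0.75},{"offset": [0,0,104],"twist": 0,"grip": 0.75},{"offset": [0,0,104],"twist": 0,"grip": 0.75}]}}

```text
time: 34.35
tool_pos: [0.4304, 0.2553, 0.2711]
tool_rot: [0.001, 0.999, 0.038, -0.003]
contact_force: [-0.5, -0.1, 1.3]
gripper_width: 0.749
```

{"fn": "play_rows", "kwargs": {"increments": [{"offset": [0,0,0],"twist": 0,"grip": 0.2},{"offset": [0,0,0],"twist": 0,"grip": 0.2},{"offset": [0,0,0],"twist": 0,"grip": 0.2},{"offset": [0,0,0],"twist": 0,"grip": 0.2},{"offset": [0,0,0],"twist": 0,"grip": 0.2}]}}

```text
time: 34.77
tool_pos: [0.4326, 0.2562, 0.2766]
tool_rot: [-0.001, 0.999, 0.038, 0.003]
contact_force: [0.9, -1.2, 5.8]
gripper_width: 0.451
```

{"fn": "play_rows", "kwargs": {"increments": [{"offset": [0,0,0],"twist": 0,"grip": 0.2}]}}

```text
time: 34.85
tool_pos: [0.4326, 0.2562, 0.2766]
tool_rot: [-0.001, 0.999, 0.038, 0.003]
contact_force: [0.7, 0.7, 6.5]
gripper_width: 0.451
```

{"fn": "play_rows", "kwargs": {"increments": [{"offset": [0,0,-35],"twist": 0,"grip": 0.2},{"offset": [10,1,-72],"twist": 0,"grip": 0.2},{"offset": [30,2,-105],"twist": 0,"grip": 0.2},{"offset": [55,4,-130],"twist": 0,"grip": 0.2},{"offset": [85,6,-137],"twist": 0,"grip": 0.2}]}}

```text
time: 35.27
tool_pos: [0.5175, 0.2566, 0.4171]
tool_rot: [-0.001, 0.999, 0.038, 0.004]
contact_force: [0.3, -0.2, -1.9]
gripper_width: 0.448
```

{"fn": "play_rows", "kwargs": {"increments": [{"offset": [21,0.4,0],"twist": 0,"grip": 0.2},{"offset": [21,0.4,0],"twist": 0,"grip": 0.2},{"offset": [21,0.4,0],"twist": 0,"grip": 0.2},{"offset": [21,0.4,0],"twist": 0,"grip": 0.2}]}}

```text
time: 35.6
tool_pos: [0.537, 0.2573, 0.4096]
tool_rot: [0.0, 0.999, 0.038, -0.001]
contact_force: [0.4, 1.0, -2.7]
gripper_width: 0.452
```

```bash
python3 - <<'E'
from h import *
s=info()
im,T=snap('wrist','w20.png'); isn,Ts=snap('scene','s20.png')
for q in ('fork_left_inner','horn0'): print(q,det(q,'wrist',T),det(q,'scene',Ts))
print(w2pix([[.6087,.2632,.215],[.5788,.2609,.215]],'wrist',T).round(0), rel([.6087,.2632,.4096]))
# prong columns near tips
g=cv2.cvtColor(im,cv2.COLOR_BGR2HSV); 
for v in (150,160,168):
    m=(g[v,:,1]<70)&(g[v,:,2]>110); e=np.flatnonzero(np.diff(m.astype(int))); print(v,e.tolist())
E
```

```text
t 35.6 pos [0.537  0.2573 0.4096] f [ 0.4  1.  -2.7] w 0.452
R [[0.997, 0.076, -0.003], [0.076, -0.997, -0.001], [-0.003, 0.0, -1.0]]
fork_left_inner [(0.49, np.float64(0.6), np.float64(0.338), np.float64(0.212))] [(0.73, np.float64(0.609), np.float64(0.265), np.float64(0.213))]
horn0 [(0.97, np.float64(0.533), np.float64(0.253), np.float64(0.135)), (0.65, np.float64(0.6), np.float64(0.334), np.float64(0.122))] [(0.68, np.float64(0.6), np.float64(0.337), np.float64(0.119)), (0.53, np.float64(0.629), np.float64(0.007), np.float64(0.123)), (0.51, np.float64(0.535), np.float64(0.258), np.float64(0.13))]
[[278. 119.]
 [278. 175.]] [71.9 -0.3  1.1]
150 [33, 142, 168, 191, 229, 255, 302, 328, 549]
160 [29, 137, 167, 192, 229, 255, 302, 327, 546]
168 [37, 40, 49, 128, 134, 135, 168, 192, 230, 255, 302, 327, 545]
```

{"fn": "play_rows", "kwargs": {"increments": [{"offset": [10,0,0],"twist": 0,"grip": 0.2},{"offset": [27,0,0],"twist": 0,"grip": 0.2},{"offset": [45,0,0],"twist": 0,"grip": 0.2},{"offset": [62,0,0],"twist": 0,"grip": 0.2},{"offset": [71,0,0],"twist": 0,"grip": 0.2}]}}

```text
time: 36.32
tool_pos: [0.6102, 0.2627, 0.4106]
tool_rot: [0.0, 0.999, 0.038, 0.0]
contact_force: [0.3, 0.5, -1.9]
gripper_width: 0.451
```

{"fn": "play_rows", "kwargs": {"increments": [{"offset": [0,0,0],"twist": 0,"grip": 0.2},{"offset": [0,0,3],"twist": 0,"grip": 0.2},{"offset": [0,0,6],"twist": 0,"grip": 0.2},{"offset": [0,0,9],"twist": 0,"grip": 0.2},{"offset": [0,0,12],"twist": 0,"grip": 0.2}]}}

```text
time: 36.73
tool_pos: [0.6078, 0.2628, 0.399]
tool_rot: [0.0, 0.999, 0.038, -0.0]
contact_force: [-1.5, 0.1, 1.7]
gripper_width: 0.451
```

```bash
python3 - <<'E'
from h import *
s=info()
isn,Ts=snap('scene','s21.png')
for q in ('fork_left_inner','fork_right_outer','horn0'): print(q,det(q,'scene',Ts))
E
```

```text
t 36.73 pos [0.6078 0.2628 0.399 ] f [-1.5  0.1  1.7] w 0.451
R [[0.997, 0.076, -0.0], [0.076, -0.997, -0.0], [-0.0, 0.0, -1.0]]
fork_left_inner [(0.62, np.float64(0.609), np.float64(0.266), np.float64(0.207)), (0.6, np.float64(0.624), np.float64(0.01), np.float64(0.221))]
fork_right_outer [(0.87, np.float64(0.627), np.float64(0.007), np.float64(0.218)), (0.33, np.float64(0.624), np.float64(0.083), np.float64(0.218))]
horn0 [(0.89, np.float64(0.602), np.float64(0.334), np.float64(0.113)), (0.75, np.float64(0.632), np.float64(0.008), np.float64(0.127)), (0.61, np.float64(0.603), np.float64(0.259), np.float64(0.12))]
```

{"fn": "play_rows", "kwargs": {"increments": [{"offset": [0,0,0],"twist": 0,"grip": 0.5},{"offset": [0,0,0],"twist": 0,"grip": 0.6},{"offset": [0,0,0],"twist": 0,"grip": 0.6},{"offset": [0,0,0],"twist": 0,"grip": 0.6},{"offset": [0,0,-15],"twist": 0,"grip": 0.6}]}}

```text
time: 37.35
tool_pos: [0.6079, 0.2625, 0.4104]
tool_rot: [0.001, 0.999, 0.038, -0.003]
contact_force: [0.5, -0.7, -1.0]
gripper_width: 0.603
```

{"fn": "play_rows", "kwargs": {"increments": [{"offset": [0,0,-30],"twist": 0,"grip": 0.6},{"offset": [0,0,-60],"twist": 0,"grip": 0.6},{"offset": [-20,0,-80],"twist": 0,"grip": 0.6},{"offset": [-60,0,-80],"twist": 0,"grip": 0.6},{"offset": [-100,0,-80],"twist": 0,"grip": 0.6}]}}

```text
time: 37.77
tool_pos: [0.5083, 0.2549, 0.4975]
tool_rot: [-0.001, 0.999, 0.037, 0.003]
contact_force: [-0.3, -0.0, 0.4]
gripper_width: 0.603
```

{"fn": "play_rows", "kwargs": {"increments": [{"offset": [-40,10,0],"twist": 0,"grip": 0.6},{"offset": [-80,20,0],"twist": 0,"grip": 0.6},{"offset": [-80,20,0],"twist": 0,"grip": 0.6},{"offset": [-80,20,0],"twist": 0,"grip": 0.6},{"offset": [-80,20,0],"twist": 0,"grip": 0.6}]}}

```text
time: 38.18
tool_pos: [0.4304, 0.2291, 0.4954]
tool_rot: [-0.0, 0.999, 0.038, 0.002]
contact_force: [0.1, 0.1, -0.5]
gripper_width: 0.6
```

```bash
python3 - <<'E'
from h import *
s=info()
it,Tt=snap('top','t22.png'); isn,Ts=snap('scene','s22.png')
for q in ('fork_left_outer','fork_left_inner','fork_right_inner','fork_right_outer','horn0','tray','cabinet','mug','oil_bottle','wrench','anvil0'): print(q,det(q,'top',Tt,pmin=.4),det(q,'scene',Ts,pmin=.4))
a=isn[90:390,120:460]; b=it[100:310,90:460]
cv2.imwrite('pics/final.png',np.hstack([cv2.resize(a,(400,353)),cv2.resize(b,(400,353))]))
E
```

```text
t 38.18 pos [0.4304 0.2291 0.4954] f [ 0.1  0.1 -0.5] w 0.6
R [[0.997, 0.076, 0.003], [0.076, -0.997, 0.001], [0.003, -0.001, -1.0]]
fork_left_outer [(0.68, np.float64(0.6), np.float64(0.337), np.float64(0.204))] [(0.67, np.float64(0.602), np.float64(0.337), np.float64(0.203))]
fork_left_inner [(0.88, np.float64(0.606), np.float64(0.262), np.float64(0.21)), (0.51, np.float64(0.603), np.float64(0.264), np.float64(0.211))] [(0.8, np.float64(0.61), np.float64(0.261), np.float64(0.206))]
fork_right_inner [(0.87, np.float64(0.62), np.float64(0.083), np.float64(0.215))] []
fork_right_outer [(0.89, np.float64(0.627), np.float64(0.008), np.float64(0.224)), (0.71, np.float64(0.599), np.float64(0.335), np.float64(0.205))] [(0.85, np.float64(0.625), np.float64(0.008), np.float64(0.222))]
horn0 [(0.82, np.float64(0.606), np.float64(0.256), np.float64(0.119)), (0.7, np.float64(0.767), np.float64(0.003), np.float64(0.002)), (0.56, np.float64(0.602), np.float64(0.329), np.float64(0.116)), (0.47, np.float64(0.622), np.float64(-0.0), np.float64(0.133))] [(0.81, np.float64(0.633), np.float64(0.004), n
[... 163 characters left out ...]
np.float64(0.431), np.float64(-0.589), np.float64(0.001)), (0.65, np.float64(0.632), np.float64(-0.429), np.float64(-0.005))]
cabinet [(0.75, np.float64(0.751), np.float64(-0.239), np.float64(0.002))] [(0.95, np.float64(0.753), np.float64(-0.236), np.float64(-0.004))]
mug [(0.81, np.float64(0.576), np.float64(0.472), np.float64(-0.003))] [(0.68, np.float64(0.576), np.float64(0.47), np.float64(0.001))]
oil_bottle [(0.81, np.float64(0.766), np.float64(0.002), np.float64(0.003))] [(0.76, np.float64(0.775), np.float64(0.006), np.float64(-0.002))]
wrench [(0.7, np.float64(0.626), np.float64(-0.43), np.float64(0.002))] [(0.45, np.float64(0.633), np.float64(-0.43), np.float64(-0.005))]
anvil0 [] []
```

View pics/final.png

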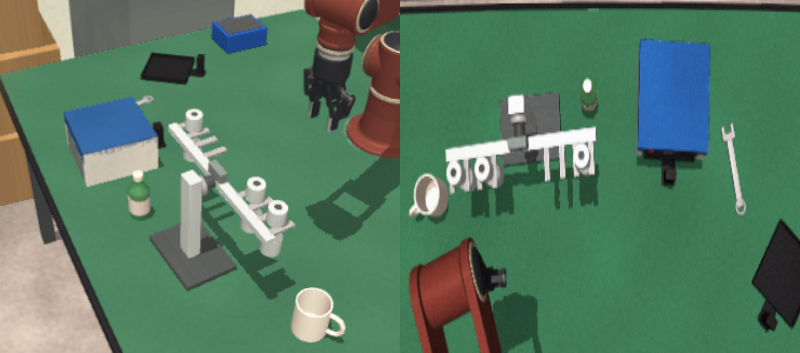

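```bash
python3 - <<'E'
from h import *
Tt=np.array(manip.get_calibration('top')['T'])
for f in('t10.png','t22.png'):
    it=cv2.imread('pics/'+f); m=(cv2.cvtColor(it,cv2.COLOR_BGR2HSV)[...,2]<55)
    y,x=np.nonzero(m[185:225,325:360]); print(f,x.min()+325,x.max()+325,y.min()+185,y.max()+185,x.size)
a,b=cv2.imread('pics/t10.png').astype(int),cv2.imread('pics/t22.png').astype(int)
print(np.abs(a-b)[185:225,300:385].max(2).__gt__(40).sum())
print('grip top px expected for home', w2pix([[.614,-.2333,.068]],'top',Tt))
manip.job_done(); print(manip.state()['time'])
E
```

```text
t10.png 325 359 189 223 364
t22.png 325 359 189 210 375
1051
grip top px expected for home [[340.33513165 203.1721439 ]]
the job is handed in; nothing more can be done
the job is handed in; nothing more can be done
```

The job is handed in after about 38 s of robot time. As far as I can check, everything asked for is done; no verdict was reported. There were three horns and three anvils in the scene.

- **Anvils and tray:** I laid all three anvils flat in the tray nearest the base. I then gripped the tray's upright and slid it straight into the bay until the push force rose to about 36 N at the stop. A wrist-camera view afterwards put the tray about 2 mm short of the stop, 2 mm off centre and square, all within the limits.
- **Horns:** I hung them left outer, right outer, then the odd one on left inner. The last pictures show all three hanging in their forks. Fork heights put the bar at about 0.06 rad, inside the 0.08 limit.
- **Bystanders:** The mug, bottle and wrench were found within about 8 mm of where they started, which is detector noise.

**Less certain:**
- The final before-and-after picture comparison at the bay did not settle anything: about 1,050 pixels changed, and I put that down to the arm being over that spot in the earlier picture. The grip still showed where expected for the home position.
- The detectors could not see the tray or anvils inside the bay at the end, so their final state rests on the view taken just after the push.

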